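# Proof-pull the safety catch of a UPS battery module with a spring gauge

## Task

Check that the safety catch of the battery module in the tower UPS holds: take the spring gauge from its sloped cradle, hook it over the module's bow handle and pull straight out of the UPS until the first broad ring on the gauge's stem is out of the housing but not the second, and hold it there for two seconds. The second broad ring must never come out. Then ease the stem back without letting it snap in, unhook the gauge and lay it back in its cradle as you found it, with the stem fully home; leave the other things on the bench where they are.

Things in the scene. Friction and masses are not known exactly. Their poses are not given: they have to be found in the camera images.
- gauge: spring gauge: flat aluminium housing 150 x 34 wide x 24 high with black ends, 0.3 kg in all; origin at the housing's middle, x along it to the hook, z out of its top (paper strip). A white stem (15 diameter) with the hook slides out of the mouth at x = +75; a wire eye sticks out 25 behind. Grip it across the 34 at its middle, between the cradle's forks; it balances 15 hookward of there.
- stem (a joint): how far the stem is drawn out (m), 0 fully home. The spring starts at 1 N and adds 0.25 N per mm: 12 N at 44 mm. Dark rings come out of the mouth in turn: thin ones at 8, 16, 24 mm; the first broad ring is fully out at 38 mm, a thin ring at 44, the second broad ring begins to show at 50 and is fully out at 54. Hard stop at 75.
- hook (a point): point in the hook (5 mm wire) where the bar's middle bears; on the housing's axis, 126.5 from its origin with the stem home. The hook lies in the gauge's x-z plane, 15 above to 14 below the axis, 9 beyond this point. Open below and behind: lower it, top face up, over a bar standing 22 (16 to 27) nearer the housing than this point until the bar is level with the axis, then pull back to seat it.
- module: battery module low in the front of the tower UPS (black, 145 wide, 223 high, 360 deep): steel plate 122 x 104 with a bow handle. Origin: middle of its level bar (8 thick, 82 long along y), 85 above the bench, 45 in front of the plate; x points into the UPS, so pull along -x. It slides out, dragging 2.5 N, until its safety catch stops it; the play left (0 to 30) differs each time.
- cradle: the gauge's fixed cradle: dark base 170 x 85, two steel forks 100 apart (10 thick, 40 between the cheeks, which flare and end 8 above the lying gauge's axis) and a low stop at the lower end. Origin under its middle on the bench; x runs level to the uphill end. The gauge lies in it sloped 0.35 rad, hook end uphill, top face up, its lower end within 2 mm of the stop.
- seat_low (a point): cradle: where gauge_low belongs (axis of the lying gauge above the lower fork, 50 mm from the housing's middle)
- seat_high (a point): cradle: where gauge_high belongs (axis of the lying gauge above the upper fork, 50 mm from the housing's middle); the housing's middle belongs halfway between both, 80 mm above the bench
- gauge_low (a point): gauge: point on the housing's axis 50 mm from its middle towards the eye (x = -50)
- gauge_high (a point): gauge: point on the housing's axis 50 mm from its middle towards the hook (x = +50)
- multimeter: bystander: multimeter lying flat, 180 x 85 x 44, origin under its middle
- tape_roll: bystander: roll of black tape lying flat, 66 diameter x 19 high, origin under its middle; it may lie in front of the UPS, below the path of the gauge
- screwdriver: bystander: screwdriver lying flat, 190 long
- spanner: bystander: spanner lying flat, 170 long
- board: bystander: circuit board with transformer, 120 x 85 x 42, origin under its middle
- jar: bystander: jar 64 diameter x 85 high, origin under its middle
Not all that is in view belongs to the job. What is shaped like the cradle but orange or pink is not meant.

How it is judged:
By the outcome, as a careful person would: the job done as asked, in the order asked, and still so for the second after the job is handed in, with the robot touching nothing.
It also fails if it takes over 61 s, if anything falls off the work surface, if the arm or the gripper's body presses on something with over 40 N, if the wrist force passes 120 N, or if a joint passes its speed limit or range.

## Robot

A 6-joint arm with a two-finger parallel gripper is mounted at the origin on the work surface. World frame = base frame: x ahead of the robot, y to its left, z up, the work surface at z = 0. Lengths are in m, angles in degrees, forces in N, time in s.
With the tool pointing down it reaches from about 0.375 to 0.9 m from the base axis. Payload 3.1 kg.
Tool frame: the origin (TCP) lies at the very end of the fingers, on their centre line; the grasp point (between the pads) lies 19 mm behind it; z points along the fingers, y is the line along which they close (so a half turn about z gives the same grasp; the last joint's range is limited). The gripper opens to 87 mm and grips with 3 to 60 N. Pads are 19 mm wide; open, the fingers measure 117 mm over their backs; the gripper's body (75 mm by 190 mm) begins 51 mm behind the grasp point.
Start: joints at [-82.878, 30.224, 82.088, -0, 67.689, -10.227], TCP at [0.186, -0.597, 0.193] pointing down, gripper open.
Joint ranges: [-176.69, 176.69], [-43.24, 126.21], [12.49, 139.97], [-82, 262], [0, 151.66], [-163.58, 163.58]. Speed limits (degrees/s): [159.86, 159.86, 180, 180, 180, 180].

## Interface

Orientations are given as a 3x3 rotation matrix whose columns are the frame's x, y, z axes.
In Python, from rig import bot gives the robot as it stands.
- The arm moves only by the tool move_arm, never from a script. Its argument "increments" is a list of rows, each an object with "xyz": the shift along the tool's x, y, z in mm, a list of three; "roll": the turn about the tool's z in rad; "grip": the opening in per cent of the stroke, from 0 (shut) to 100 (fully open). A call has 1 to 5 rows; each row shifts and turns the commanded pose from where the row before left it, along the tool's axes as they then stand; what a row does not reach is not made up. A row lasts 1/12 s, in which the tool goes at most 41.7 mm and 7.16 degrees, less where a joint would pass 70% of its speed; a pose out of reach is approached as far as the arm can. A call is refused whole if a number of a shift passes 41.7 or a number of a turn 0.125, either way. A call with a gripper value outside its range is refused whole. The fingers move at their own pace and stop on an object; the grip force is fixed at half the most. Time passes only in rows, so rows that do not move let the fingers close. It gives the time, the measured TCP pose, the force, the opening and the grip force at its end, in the units of the state.
- bot.read_state(): the state, without advancing time (a new reading comes with each control period).
- bot.capture(name): name is "scene" or "top" or "wrist"; returns (picture, depth): 384x512x3 uint8, red, green, blue; 384x512 float32, m along the optical axis (not along the pixel's ray), 0 where there is no reading.
- bot.camera_model(name): a dict with "intrinsics" (3x3 intrinsics, pixels), "rvec" (rotation vector, rad) and "tvec" (3), from world to camera coordinates, as OpenCV has them; the wrist camera has in their place "tool_from_camera" (4x4, takes a point from camera to tool coordinates, whose origin is the TCP and whose axes are the flange's). Camera axes: x right, y down, z forward; pixel columns grow to the right and rows downward; lengths in m; the calibration is good to about 2 mm. A picture is of the moment at which its call begins: read the wrist's pose just before it. camera_model takes no time and is no camera call.
- bot.hand_in(): hands the job in; it is judged then, once.
Trained networks look in the newest picture that a camera, given by its name, has taken for a name from the list of things; names that differ only in an ending like _2 or _b are one class to them, and where a whole thing is asked for, a point or a joint stands for the part that bears it (a point fixed in the world has none). Each returns a list of dicts, best first, with "conf" (0 to 1); they miss things now and then, are a little off and sometimes report something else, mostly with a low value. They report only what shows in the picture. A call takes as long as a camera call. They do not tell look-alikes from the thing itself.
- bot.spot_in(label, camera): "at" ([x, y, z] in m, in the coordinates of the camera as it stood for that picture, good to about 4 mm: the middle of the surface that is visible of it).
- bot.trace(label, camera): "mask" (384x512 bool, what is visible of it).
The state is a dict: "time_s": time; "joint_positions": joint angles; "qvel": joint speeds; "tau": joint torques, N m; "position": TCP position; "tcp_rot": TCP orientation; "force": force on the tool from outside, world axes, zero at the start; "moment": the same for the moment, N m; "opening": opening from 0.0 (shut) to 1.0 (fully open); "grasp_force": force on a finger pad.
Only numpy, scipy, OpenCV 4.12 (cv2) and the standard library are available. Lean on these libraries where they do the work, as an engineer would, in place of code of your own. Each camera call takes 0.05 s, during which the arm holds its last target. There are 200 camera calls.

## Working session

There is one attempt and no reset: what is moved stays moved. The work goes in short steps, Python scripts to look and compute and a tool call to move; the robot and the scene stay as the last step left them, time stands still between calls to the robot, and variables do not carry over. Pictures are saved under pics/ and viewed, at most 10 in all, crops included, and the job is handed in when it is done.

Besides the shell and the picture viewer there is one more tool, called after "Emit:" by a JSON object that holds its "op" and its "data". move_arm: Moves the arm, as the interface text tells. Its arguments: {"type":"object","properties":{"increments":{"type":"array"}},"required":["increments"]}

```bash
ls; mkdir -p pics; cat > h.py <<'E'
import numpy as np, cv2
from rig import bot
np.set_printoptions(precision=4, suppress=True)
def cam_T(name, st=None):
    m=bot.camera_model(name); K=np.array(m["intrinsics"])
    if "rvec" in m:
        R=cv2.Rodrigues(np.array(m["rvec"],float))[0]; t=np.array(m["tvec"],float).ravel()
        T=np.eye(4); T[:3,:3]=R.T; T[:3,3]=-R.T@t
    else:
        W=np.eye(4); W[:3,:3]=np.array(st["tcp_rot"]); W[:3,3]=st["position"]
        T=W@np.array(m["tool_from_camera"])
    return K,T
def cloud(depth,K,T):
    v,u=np.mgrid[:384,:512]; 
    P=np.stack([(u-K[0,2])/K[0,0]*depth,(v-K[1,2])/K[1,1]*depth,depth],-1)
    return P@T[:3,:3].T+T[:3,3]
def proj(p,K,T):
    c=T[:3,:3].T@(np.array(p)-T[:3,3]); q=K@c; return q[:2]/q[2]
E
python3 - <<'E'
from h import *
import pickle
st=bot.read_state(); print(st)
D={}
for n in ["scene","top"]:
    im,d=bot.capture(n); K,T=cam_T(n); D[n]=(im,d,K,T)
    cv2.imwrite(f"pics/{n}0.png",im[:,:,::-1])
    print(n,T)
    for l in ["gauge","module","cradle","hook","multimeter","tape_roll","screwdriver","spanner","board","jar"]:
        for r in bot.spot_in(l,n)[:3]:
            p=T[:3,:3]@r["at"]+T[:3,3]; print(l,round(r["conf"],2),p,proj(p,K,T).round())
pickle.dump(D,open("d0.pkl","wb"))
cv2.imwrite("pics/both0.png",cv2.resize(np.hstack([D["scene"][0],D["top"][0]])[:,:,::-1],(800,300)))
E
```

```text
pics
{'time_s': 0.0, 'joint_positions': array([-82.8768,  30.2776,  82.1567,  -0.0005,  67.6899, -10.2273]), 'qvel': array([ 0.0142,  0.126 , -0.0746, -0.0398,  0.0349,  0.0322]), 'tau': array([ -0.0004, -44.0044, -17.6595,   0.0633,   0.0582,  -0.0002]), 'position': array([ 0.1863, -0.5957,  0.1922]), 'tcp_rot': array([[ 0.9545,  0.2982, -0.0003],
       [ 0.2982, -0.9545,  0.0022],
       [ 0.0004, -0.0021, -1.    ]]), 'force': array([0.2768, 0.354 , 0.055 ]), 'moment': array([-0.    , -0.0019, -0.0015]), 'grasp_force': 0.0, 'opening': 0.9985130559599166}
scene [[-0.4871  0.5686 -0.6629  1.3627]
 [ 0.8733  0.3208 -0.3666  0.3384]
 [ 0.0042 -0.7575 -0.6528  0.8906]
 [ 0.      0.      0.      1.    ]]
gauge 0.7 [ 0.5071 -0.2407  0.0921] [222. 167.]
gauge 0.55 [ 0.5116 -0.1748  0.1165] [242. 169.]
module 0.88 [0.5611 0.2592 0.0881] [395. 247.]
cradle 0.7 [ 0.3183 -0.2769  0.0155] [245. 151.]
cradle 0.63 [ 0.6911 -0.4332  0.0151] [128. 204.]
cradle 0.6 [ 0.4305 -0.4688  0.0039] [175. 155.]
hook 0.55 [ 0.5107 -0.1663  0.1165] [245. 169.]
tape_roll 0.87 [0.5469 0.0338 0.0213] [305. 230.]
[... 446 characters left out ...]
-0.9969  1.2059]
 [ 0.      0.      0.      1.    ]]
gauge 0.68 [ 0.5004 -0.2522  0.0978] [303. 212.]
gauge 0.25 [ 0.7513 -0.0788  0.0343] [242. 130.]
module 0.93 [0.5082 0.2579 0.1028] [122. 209.]
module 0.73 [ 0.7096 -0.2813  0.083 ] [311. 140.]
cradle 0.75 [ 0.318  -0.2907  0.0034] [313. 273.]
cradle 0.72 [ 0.6755 -0.4663  0.0086] [369. 156.]
cradle 0.65 [ 0.4885 -0.2525  0.0057] [299. 217.]
multimeter 0.85 [ 0.7517 -0.0765  0.0323] [241. 130.]
tape_roll 0.52 [0.542  0.0248 0.0214] [208. 199.]
screwdriver 0.72 [ 0.4039 -0.0942  0.0226] [247. 245.]
spanner 0.65 [ 0.6335 -0.0543  0.0036] [235. 170.]
board 0.93 [0.7387 0.1493 0.0152] [169. 136.]
jar 0.63 [ 0.7098 -0.2785  0.0857] [311. 139.]
```

```bash
python3 - <<'E'
from h import *
import pickle
D=pickle.load(open("d0.pkl","rb"))
s=cv2.resize(D["scene"][0][120:320,90:470],(800,421),interpolation=cv2.INTER_CUBIC)
cv2.imwrite("pics/s1.png",s[:,:,::-1])
t=cv2.resize(D["top"][0][90:340,80:400],(768,600),interpolation=cv2.INTER_CUBIC)
cv2.imwrite("pics/t1.png",t[:,:,::-1])
E
```

```text
(no output)
```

View pics/s1.png

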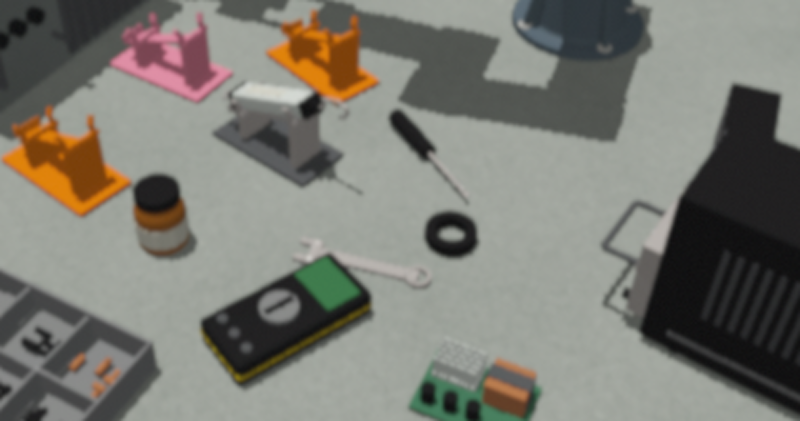

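View pics/t1.png

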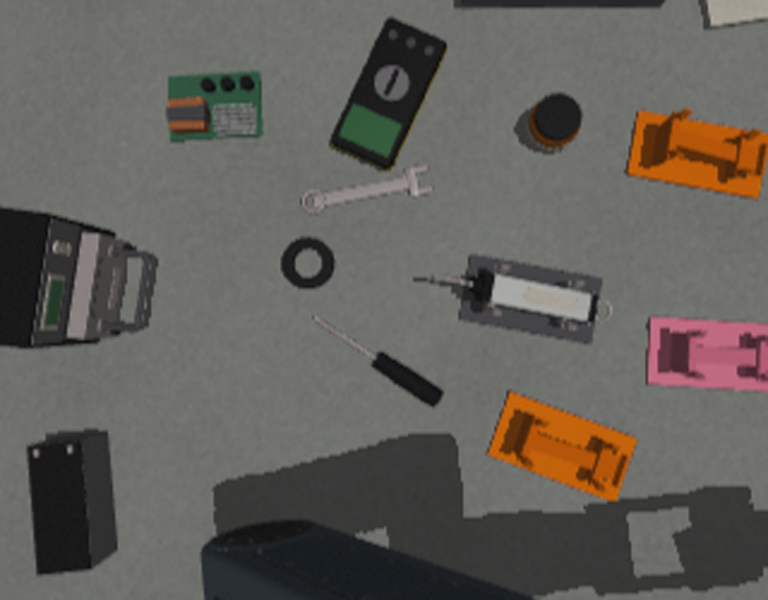

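The dark-grey cradle holding the gauge (top crop about (530,297), full top picture about (300,214)) is the one meant. The three look-alikes are orange at (560,445) and (700,155) and pink at (710,350) in the crop. They are empty and the wrong colour. The UPS is at the left of the top crop, with its bow handle at about (140,290). The tape roll lies between them at (307,262).

```bash
python3 - <<'E'
from h import *
import pickle
D=pickle.load(open("d0.pkl","rb"))
for n in ["top","scene"]:
    im,d,K,T=D[n]; P=cloud(d,K,T); ok=d>0
    print(n,"f",K[0,0],"bench z",np.median(P[...,2][ok&(abs(P[...,2])<.02)]))
    hsv=cv2.cvtColor(im,cv2.COLOR_RGB2HSV)
    reg=ok&(abs(P[...,0]-.50)<.09)&(abs(P[...,1]+.25)<.14)&(P[...,2]>.05)
    q=P[reg]; print("gauge pts",len(q),q.min(0),q.max(0))
    bright=reg&(hsv[...,2]>150)&(P[...,2]>.06)
    q=P[bright]; c=q.mean(0); u,s,vt=np.linalg.svd(q-c,full_matrices=False)
    print("bright",len(q),c,"axis",vt[0],"norm",vt[2],"ext",((q-c)@vt[0]).min(),((q-c)@vt[0]).max(), s/np.sqrt(len(q)))
    # cradle base
    reg=ok&(abs(P[...,0]-.49)<.1)&(abs(P[...,1]+.25)<.13)&(P[...,2]<.03)&(hsv[...,2]<90)
    reg=cv2.morphologyEx(reg.astype(np.uint8),cv2.MORPH_OPEN,np.ones((3,3)))>0
    q=P[reg][:,:2].astype(np.float32)
    if len(q)>20: print("base",len(q),cv2.minAreaRect(q*1000), np.median(P[reg][:,2]))
    # module front: points 0.02<z<.13 near UPS
    reg=ok&(abs(P[...,0]-.50)<.13)&(P[...,1]>.12)&(P[...,1]<.40)&(P[...,2]>.02)
    q=P[reg]; print("ups",len(q),q.min(0),q.max(0))
    for yy in np.arange(.14,.40,.01):
        w=q[abs(q[:,1]-yy)<.005]
        if len(w): print(round(yy,3),len(w),"x",w[:,0].min().round(3),w[:,0].max().round(3),"z",np.percentile(w[:,2],[0,25,50,75,100]).round(3))
E
```

```text
top f 392.6800120357336 bench z -0.000288275642175817
gauge pts 770 [ 0.4612 -0.34    0.05  ] [ 0.5352 -0.1324  0.1368]
bright 414 [ 0.4962 -0.2596  0.0908] axis [-0.1734 -0.9239 -0.3409] norm [-0.0414 -0.3391  0.9399] ext -0.06174603757059835 0.0645658491864268 [0.0363 0.0084 0.0019]
base 749 ((497.98529052734375, -249.10284423828125), (187.15386962890625, 84.14579010009766), 79.4506607055664) 0.00700460733230579
ups 4487 [0.441  0.2058 0.0245] [0.5997 0.4    0.2287]
0.21 54 x 0.481 0.552 z [0.079 0.086 0.087 0.089 0.091]
0.22 52 x 0.458 0.553 z [0.081 0.086 0.088 0.089 0.092]
0.23 20 x 0.458 0.555 z [0.082 0.085 0.087 0.09  0.091]
0.24 25 x 0.458 0.562 z [0.03  0.085 0.087 0.089 0.093]
0.25 94 x 0.461 0.57 z [0.025 0.071 0.089 0.108 0.132]
0.26 431 x 0.454 0.569 z [0.025 0.064 0.091 0.121 0.132]
0.27 336 x 0.449 0.583 z [0.024 0.124 0.128 0.14  0.22 ]
0.28 666 x 0.453 0.585 z [0.03  0.141 0.179 0.208 0.227]
0.29 457 x 0.441 0.587 z [0.028 0.158 0.214 0.222 0.227]
0.3 226 x 0.441 0.587 z [0.19  0.221 0.222 0.223 0.227]
0.31 227 x 0.442 0.589 z [0.217 0.221 0.222 0.224 0.229]
0.32 22
[... 1290 characters left out ...]
.068 0.107 0.129 0.199]
0.28 355 x 0.501 0.586 z [0.021 0.092 0.153 0.206 0.228]
0.29 490 x 0.441 0.587 z [0.021 0.107 0.182 0.223 0.227]
0.3 526 x 0.44 0.589 z [0.02  0.115 0.194 0.223 0.227]
0.31 545 x 0.442 0.59 z [0.02  0.116 0.192 0.223 0.227]
0.32 544 x 0.444 0.593 z [0.02  0.114 0.191 0.224 0.227]
0.33 555 x 0.443 0.593 z [0.021 0.113 0.191 0.223 0.227]
0.34 558 x 0.445 0.594 z [0.021 0.113 0.195 0.223 0.228]
0.35 569 x 0.446 0.595 z [0.02  0.115 0.193 0.224 0.227]
0.36 584 x 0.447 0.597 z [0.02  0.115 0.193 0.224 0.227]
0.37 576 x 0.45 0.598 z [0.021 0.114 0.193 0.223 0.227]
0.38 593 x 0.45 0.599 z [0.02  0.117 0.193 0.224 0.227]
0.39 601 x 0.449 0.6 z [0.021 0.114 0.191 0.224 0.228]
```

Emit:
{"op": "move_arm", "data": {"increments": [{"xyz": [0,0,-5],"roll": -0.12,"grip": 100},{"xyz": [0,0,-5],"roll": -0.12,"grip": 100},{"xyz": [0,0,-5],"roll": -0.12,"grip": 100},{"xyz": [0,0,-5],"roll": -0.12,"grip": 100},{"xyz": [0,0,0],"roll": -0.12,"grip": 100}]}}

```text
time_s: 1.52
position: [0.1865, -0.5973, 0.2143]
tcp_rot: [[0.615, 0.789, 0.0], [0.789, -0.615, -0.002], [-0.001, 0.002, -1.0]]
force: [-0.4, 0.3, 0.0]
opening: 0.998
grasp_force: 0.0
```

Emit:
{"op": "move_arm", "data": {"increments": [{"xyz": [0,0,0],"roll": -0.12,"grip": 100},{"xyz": [0,0,0],"roll": -0.12,"grip": 100},{"xyz": [0,0,0],"roll": -0.12,"grip": 100},{"xyz": [0,0,0],"roll": -0.125,"grip": 100},{"xyz": [28,17,0],"roll": 0,"grip": 100}]}}

```text
time_s: 1.93
position: [0.2051, -0.5769, 0.2133]
tcp_rot: [[0.182, 0.983, -0.002], [0.983, -0.182, -0.006], [-0.006, -0.001, -1.0]]
force: [0.5, 0.3, -0.9]
opening: 0.997
grasp_force: 0.0
```

Emit:
{"op": "move_arm", "data": {"increments": [{"xyz": [28,17,0],"roll": 0,"grip": 100},{"xyz": [28,17,0],"roll": 0,"grip": 100},{"xyz": [28,17,0],"roll": 0,"grip": 100},{"xyz": [28,17,0],"roll": 0,"grip": 100},{"xyz": [28,17,0],"roll": 0,"grip": 100}]}}

```text
time_s: 2.35
position: [0.3181, -0.4487, 0.2133]
tcp_rot: [[0.182, 0.983, 0.0], [0.983, -0.182, -0.0], [-0.0, 0.0, -1.0]]
force: [0.1, 0.3, -0.1]
opening: 1.0
grasp_force: 0.0
```

Emit:
{"op": "move_arm", "data": {"increments": [{"xyz": [28,17,0],"roll": 0,"grip": 100},{"xyz": [28,17,0],"roll": 0,"grip": 100},{"xyz": [28,17,0],"roll": 0,"grip": 100},{"xyz": [28,17,0],"roll": 0,"grip": 100},{"xyz": [28,20,0],"roll": 0,"grip": 100}]}}

```text
time_s: 2.77
position: [0.4298, -0.3268, 0.2133]
tcp_rot: [[0.182, 0.983, -0.0], [0.983, -0.182, -0.0], [-0.0, -0.0, -1.0]]
force: [0.3, -1.2, 0.2]
opening: 0.999
grasp_force: 0.0
```

```bash
python3 - <<'E'
from h import *
import pickle
st=bot.read_state(); print(st["time_s"],st["position"],st["tcp_rot"],st["joint_positions"])
im,d=bot.capture("wrist"); K,T=cam_T("wrist",st); pickle.dump((im,d,K,T),open("w1.pkl","wb"))
print(bot.camera_model("wrist")["tool_from_camera"])
cv2.imwrite("pics/w1.png",im[:,:,::-1])
D=pickle.load(open("d0.pkl","rb"))
for n in ["top","scene"]:
    P=cloud(D[n][1],D[n][2],D[n][3]); 
    q=P[(abs(P[...,2]-.223)<.006)&(abs(P[...,0]-.52)<.13)&(P[...,1]>.25)]
    print("UPS top",len(q),cv2.minAreaRect((q[:,:2]*1000).astype(np.float32)),q[:,2].mean())
    q=P[(abs(P[...,2]-.087)<.009)&(abs(P[...,0]-.51)<.09)&(P[...,1]>.18)&(P[...,1]<.25)]
    r=cv2.minAreaRect((q[:,:2]*1000).astype(np.float32)); print("handle",len(q),r,cv2.boxPoints(r))
    u=np.array([.115,.993]);s=q[:,:2]@u; b=q[s<s.min()+.011]; 
    print("bar",len(b),b.mean(0),np.polyfit(b[:,0],b[:,1],1),b[:,0].min(),b[:,0].max(),np.percentile(b[:,2],[5,50,95]),"s",np.percentile(b[:,:2]@u,[2,50,98]))
E
```

```text
2.7667 [ 0.4298 -0.3268  0.2133] [[ 0.1823  0.9832 -0.0002]
 [ 0.9832 -0.1823 -0.0001]
 [-0.0001 -0.0001 -1.    ]] [-49.1051  22.263   92.963   -0.0103  64.7772 -38.5985]
[[-0.0005 -0.9625 -0.2713  0.0759]
 [ 1.     -0.0008  0.0007  0.0021]
 [-0.0008 -0.2713  0.9625 -0.192 ]
 [ 0.      0.      0.      1.    ]]
UPS top 5544 ((528.4371337890625, 411.74066162109375), (263.80780029296875, 145.16253662109375), 82.9180679321289) 0.22237960374204468
handle 155 ((508.11370849609375, 227.45510864257812), (100.41500091552734, 43.88771438598633), 0.41585037112236023) [[457.7483 249.034 ]
 [458.0668 205.1474]
 [558.4791 205.8762]
 [558.1606 249.7628]]
bar 99 [0.5049 0.2146 0.0874] [-0.1224  0.2764] 0.45794726826049575 0.5522979842707969 [0.0836 0.0874 0.0908] s [0.2669 0.2712 0.2765]
UPS top 4319 ((522.7310180664062, 380.898681640625), (196.9315185546875, 150.66973876953125), 82.71558380126953) 0.22365606067022753
handle 183 ((505.1126708984375, 228.4525909423828), (42.109615325927734, 98.83899688720703), 89.68563842773438) [[455.5784 207.6693]
 [554.4159 207.127 ]
 [554.647  249.2359]
 [455.8094 249.7782]]
bar 102 [0.5065 0.2167 0.089 ] [-0.1221  0.2785] 0.45881400500248637 0.5518508570354622 [0.0857 0.0893 0.0919] s [0.2683 0.2736 0.278 ]
```

View pics/w1.png

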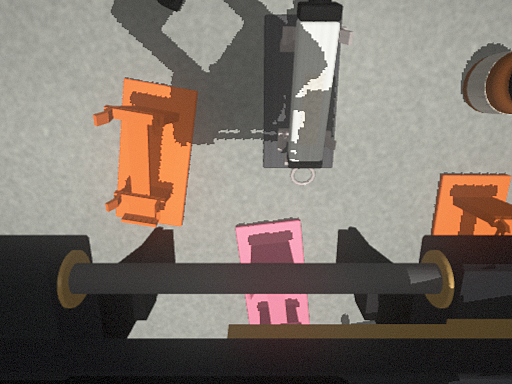

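The wrist view shows the gauge on its dark cradle at pixels (290–340, 0–185), hook end up the picture. The empty orange cradles are at (150,150) and (470,200) and the pink one at (270,270). Next I centre over the gauge and measure.

Emit:
{"op": "move_arm", "data": {"increments": [{"xyz": [28,18,0],"roll": 0,"grip": 100},{"xyz": [28,18,0],"roll": 0,"grip": 100},{"xyz": [27,17,0],"roll": 0,"grip": 100},{"xyz": [0,0,0],"roll": 0,"grip": 100}]}}

```text
time_s: 3.15
position: [0.4996, -0.2523, 0.2133]
tcp_rot: [[0.177, 0.984, 0.002], [0.984, -0.177, 0.002], [0.002, 0.002, -1.0]]
force: [-0.6, -1.3, -0.0]
opening: 0.997
grasp_force: 0.0
```

```bash
python3 - <<'E'
from h import *
import pickle
st=bot.read_state(); print(st["time_s"],st["position"],st["joint_positions"])
im,d=bot.capture("wrist"); K,T=cam_T("wrist",st); pickle.dump((im,d,K,T),open("w2.pkl","wb"))
cv2.imwrite("pics/w2.png",im[:,:,::-1])
P=cloud(d,K,T); ok=(d>0)&(d<.5)
a=np.radians(79.5); g=np.array([np.cos(a),np.sin(a),0]); l=np.array([np.sin(a),-np.cos(a),0])
c=np.array([.497,-.255,0]); 
S=(P-c)@g; L=(P-c)@l; Z=P[...,2]
for s in np.arange(-.10,.15,.01):
    m=ok&(abs(S-s)<.004)&(abs(L)<.04)&(Z>.03)&(Z<.16)
    zt=Z-(.080+12e-3/np.cos(.35)+s*np.tan(.35))
    m2=m&(abs(zt)<.006)
    if m2.sum(): print(round(s,3),m.sum(),m2.sum(),"L",np.percentile(L[m2],[1,50,99]).round(4),"dz",np.median(zt[m2]).round(4))
E
```

```text
3.15 [ 0.4996 -0.2523  0.2133] [-38.3372  23.7824  90.3137   0.1802  65.8571 -28.1942]
-0.07 169 141 L [-0.0152  0.0015  0.0181] dz 0.0011
-0.06 180 180 L [-0.015   0.0015  0.018 ] dz 0.0003
-0.05 283 232 L [-0.0275  0.0015  0.0308] dz -0.0005
-0.04 412 195 L [-0.0145  0.0015  0.0184] dz 0.0004
-0.03 210 210 L [-0.0152  0.0015  0.0181] dz 0.0004
-0.02 217 217 L [-0.0149  0.0015  0.0178] dz 0.0004
-0.01 233 233 L [-0.0145  0.0015  0.0176] dz 0.0005
-0.0 247 247 L [-0.0153  0.0015  0.0182] dz 0.0005
0.01 248 248 L [-0.0149  0.0015  0.0179] dz 0.0004
0.02 277 277 L [-0.0145  0.0015  0.0178] dz 0.0002
0.03 296 296 L [-0.0152  0.0015  0.0182] dz 0.0
0.04 397 377 L [-0.0271  0.0015  0.0301] dz -0.0
0.05 566 381 L [-0.0266  0.0015  0.0295] dz 0.0
0.06 424 348 L [-0.0149  0.0015  0.018 ] dz 0.0002
0.07 364 221 L [-0.014   0.0024  0.017 ] dz -0.0031
0.08 163 26 L [-0.0036  0.0015  0.0066] dz -0.0049
0.09 71 70 L [-0.0009  0.0016  0.004 ] dz 0.0022
0.1 77 77 L [-0.0008  0.0016  0.0039] dz 0.0024
0.11 79 79 L [-0.0008  0.0016  0.0039] dz 0.0013
0.12 73 63 L [-0.0008  0.0015  0.0039] dz -0.0045
```

View pics/w2.png

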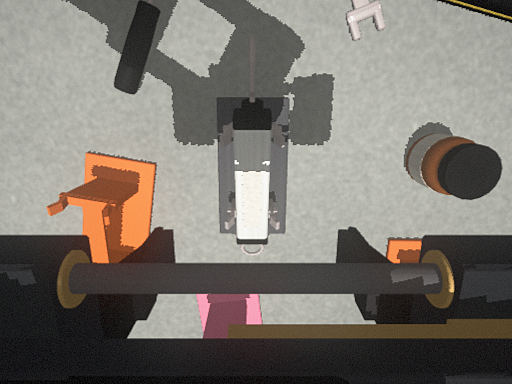

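The gauge is at (252,120–245) with its hook up the picture. It lies laterally within 1 mm of the tool and its middle is 3 mm behind it. The measured slope and the 80 mm height match the description, so I go down and grip.

Emit:
{"op": "move_arm", "data": {"increments": [{"xyz": [-1,0,35],"roll": 0,"grip": 100},{"xyz": [-1,0,35],"roll": 0,"grip": 100},{"xyz": [0,0,35],"roll": 0,"grip": 100},{"xyz": [0,0,30],"roll": 0,"grip": 100},{"xyz": [0,0,16],"roll": 0,"grip": 80}]}}

```text
time_s: 3.62
position: [0.4934, -0.258, 0.0588]
tcp_rot: [[0.183, 0.983, -0.005], [0.983, -0.183, 0.003], [0.002, -0.005, -1.0]]
force: [-0.1, 0.3, 0.0]
opening: 0.972
grasp_force: 0.0
```

Emit:
{"op": "move_arm", "data": {"increments": [{"xyz": [0,0,0],"roll": 0,"grip": 60},{"xyz": [0,0,0],"roll": 0,"grip": 0},{"xyz": [0,0,0],"roll": 0,"grip": 0},{"xyz": [0,0,0],"roll": 0,"grip": 0},{"xyz": [0,0,0],"roll": 0,"grip": 0}]}}

```text
time_s: 4.03
position: [0.497, -0.2593, 0.0638]
tcp_rot: [[0.182, 0.983, 0.003], [0.983, -0.182, -0.002], [-0.002, 0.003, -1.0]]
force: [0.3, -0.8, 1.1]
opening: 0.633
grasp_force: 0.0
```

Emit:
{"op": "move_arm", "data": {"increments": [{"xyz": [0,0,0],"roll": 0,"grip": 0},{"xyz": [0,0,0],"roll": 0,"grip": 0}]}}

```text
time_s: 4.2
position: [0.4966, -0.2585, 0.0631]
tcp_rot: [[0.182, 0.983, 0.001], [0.983, -0.182, -0.001], [-0.001, 0.002, -1.0]]
force: [-0.3, 0.7, 1.0]
opening: 0.478
grasp_force: 0.0
```

Emit:
{"op": "move_arm", "data": {"increments": [{"xyz": [3,1,0],"roll": 0,"grip": 45},{"xyz": [0,0,0],"roll": 0,"grip": 0},{"xyz": [0,0,0],"roll": 0,"grip": 0},{"xyz": [0,0,0],"roll": 0,"grip": 0},{"xyz": [0,0,0],"roll": 0,"grip": 0}]}}

```text
time_s: 4.62
position: [0.4971, -0.2551, 0.0622]
tcp_rot: [[0.182, 0.983, -0.001], [0.983, -0.182, 0.001], [0.001, -0.001, -1.0]]
force: [-1.7, 0.2, 2.3]
opening: 0.371
grasp_force: 30.0
```

Emit:
{"op": "move_arm", "data": {"increments": [{"xyz": [0,0,0],"roll": 0,"grip": 0},{"xyz": [0,0,0],"roll": 0,"grip": 0},{"xyz": [0,0,0],"roll": 0,"grip": 0}]}}

```text
time_s: 4.87
position: [0.4974, -0.2554, 0.0621]
tcp_rot: [[0.182, 0.983, -0.0], [0.983, -0.182, 0.0], [0.0, -0.0, -1.0]]
force: [-0.9, 0.8, 2.7]
opening: 0.379
grasp_force: 30.0
```

Emit:
{"op": "move_arm", "data": {"increments": [{"xyz": [0,0,-6],"roll": 0,"grip": 0},{"xyz": [0,0,-15],"roll": 0,"grip": 0},{"xyz": [0,0,-20],"roll": 0,"grip": 0},{"xyz": [0,0,-15],"roll": 0,"grip": 0},{"xyz": [0,0,-4],"roll": 0,"grip": 0}]}}

```text
time_s: 5.28
position: [0.4996, -0.2568, 0.1244]
tcp_rot: [[0.182, 0.983, 0.005], [0.983, -0.182, -0.003], [-0.002, 0.005, -1.0]]
force: [0.3, -0.1, -2.8]
opening: 0.376
grasp_force: 30.0
```

```bash
cat >> h.py <<'E'
def tilt(show=None):
    """housing top line in tool frame: pitch (deg, nose up +), height of axis at x=0 over TCP; hook outline"""
    st=bot.read_state(); im,d=bot.capture("wrist"); K,_=cam_T("wrist",st)
    T=np.array(bot.camera_model("wrist")["tool_from_camera"]); P=cloud(d,K,T)*1000
    x,y,z=P[...,0],P[...,1],-P[...,2]
    m=(d>0)&(abs(y)<14)&(x>-95)&(x<78)&(z>-30)&(z<85)
    hsv=cv2.cvtColor(im,cv2.COLOR_RGB2HSV)
    b=m&(hsv[...,2]>110)&(hsv[...,1]<60)
    q=np.c_[x[b],z[b]]; p=np.polyfit(q[:,0],q[:,1],1)
    for _ in range(5):
        r=q[:,1]-np.polyval(p,q[:,0]); k=abs(r)<3; p=np.polyfit(q[k,0],q[k,1],1)
    a=np.arctan(p[0])
    print("t",st["time_s"],"pos",st["position"],"F",st["force"],"M",st["moment"],"pitch",np.degrees(a).round(2),"axis over TCP",(p[1]-12/np.cos(a)).round(1),"n",k.sum(),"x",q[k,0].min().round(),q[k,0].max().round())
    m=(d>0)&(abs(y)<12)&(x>60)&(x<240)&(z>np.tan(a)*x+p[1]-40)&(z<np.tan(a)*x+p[1]+20)
    for s in range(60,240,6):
        w=m&(abs(x-s)<3)
        if w.sum()>3: print(s,w.sum(),"y",np.median(y[w]).round(1),"z",np.percentile(z[w],[5,95]).round(1),end=" | ")
    print()
    if show: cv2.imwrite(show,im[:,:,::-1])
    return st,im,d
E
python3 -c "
from h import *
tilt('pics/w3.png')"
```

```text
t 5.2833 pos [ 0.4996 -0.2568  0.1244] F [ 0.2593 -0.1249 -2.7875] M [-0.0679 -0.0941 -0.0041] pitch 18.55 axis over TCP 18.3 n 7881 x -62.0 56.0
60 395 y -0.0 z [50.6 52.8] | 66 855 y 0.0 z [49.  53.7] | 72 760 y 0.4 z [37.3 53.2] | 78 655 y 2.1 z [44.5 54. ] | 84 288 y 2.1 z [39.9 58.5] | 90 251 y 2.1 z [58.9 65.1] | 96 271 y 1.8 z [63.9 67.3] | 102 299 y 2.1 z [65.8 69.5] | 108 187 y 2.1 z [67.3 70.6] |
```

View pics/w3.png

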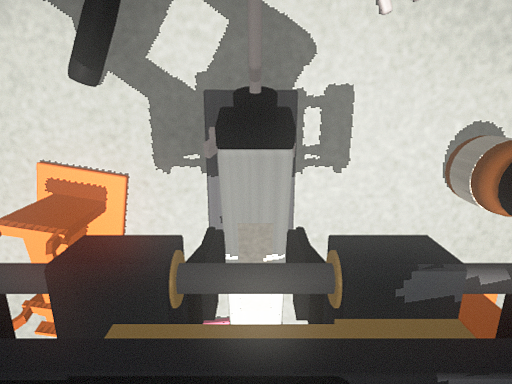

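The gauge is held at (255,100–260) with its pitch still 18.5° nose up. The tool cannot tilt, so I level the gauge by resting its rear on the cradle's upper fork while lowering.

Emit:
{"op": "move_arm", "data": {"increments": [{"xyz": [20,0,-6],"roll": 0,"grip": 0},{"xyz": [30,0,0],"roll": 0,"grip": 0},{"xyz": [30,0,0],"roll": 0,"grip": 0},{"xyz": [20,0,0],"roll": 0,"grip": 0},{"xyz": [7,0,0],"roll": 0,"grip": 0}]}}

```text
time_s: 5.75
position: [0.5162, -0.1468, 0.127]
tcp_rot: [[0.18, 0.984, -0.002], [0.984, -0.18, 0.003], [0.002, -0.003, -1.0]]
force: [0.1, 0.1, -3.2]
opening: 0.375
grasp_force: 30.0
```

Emit:
{"op": "move_arm", "data": {"increments": [{"xyz": [0,0,0],"roll": 0,"grip": 0},{"xyz": [0,0,12],"roll": 0,"grip": 0},{"xyz": [0,0,12],"roll": 0,"grip": 0},{"xyz": [0,0,8],"roll": 0,"grip": 0},{"xyz": [0,0,5],"roll": 0,"grip": 0}]}}

```text
time_s: 6.17
position: [0.517, -0.1512, 0.0901]
tcp_rot: [[0.183, 0.983, -0.001], [0.983, -0.183, 0.0], [0.0, -0.001, -1.0]]
force: [0.5, 1.1, 1.3]
opening: 0.377
grasp_force: 30.0
```

Emit:
{"op": "move_arm", "data": {"increments": [{"xyz": [0,0,4],"roll": 0,"grip": 0},{"xyz": [0,0,3],"roll": 0,"grip": 0},{"xyz": [0,0,0],"roll": 0,"grip": 0}]}}

```text
time_s: 6.42
position: [0.5174, -0.1508, 0.084]
tcp_rot: [[0.182, 0.983, 0.0], [0.983, -0.182, -0.0], [-0.0, 0.001, -1.0]]
force: [-1.5, -0.6, -0.1]
opening: 0.381
grasp_force: 30.0
```

```bash
python3 -c "
from h import *
tilt()"
```

```text
t 6.4167 pos [ 0.5174 -0.1508  0.084 ] F [-1.5145 -0.6442 -0.1189] M [-0.1347 -0.0444 -0.0174] pitch 4.29 axis over TCP 20.0 n 8279 x -48.0 59.0
60 354 y -0.2 z [35.8 37.9] | 66 683 y -0.2 z [36.2 38.4] | 72 619 y 0.7 z [26.4 37.7] | 78 542 y 2.6 z [29.  36.1] | 84 178 y 2.6 z [20.9 30.6] | 90 183 y 2.6 z [30.  40.8] | 96 183 y 2.1 z [39.8 43.1] | 102 190 y 2.3 z [40.5 43.5] | 108 197 y 2.5 z [41.1 44.2] | 114 155 y 2.1 z [41.4 44.2] |
```

Emit:
{"op": "move_arm", "data": {"increments": [{"xyz": [0,0,2.5],"roll": 0,"grip": 0},{"xyz": [0,0,2],"roll": 0,"grip": 0},{"xyz": [0,0,0],"roll": 0,"grip": 0},{"xyz": [0,0,0],"roll": 0,"grip": 0}]}}

```text
time_s: 6.8
position: [0.5175, -0.1502, 0.0798]
tcp_rot: [[0.182, 0.983, 0.001], [0.983, -0.182, -0.0], [0.0, 0.001, -1.0]]
force: [0.4, 2.0, 1.2]
opening: 0.374
grasp_force: 30.0
```

```bash
python3 -c "
from h import *
tilt()"
```

```text
t 6.8 pos [ 0.5175 -0.1502  0.0798] F [0.3613 1.998  1.2357] M [ 0.1209 -0.1994  0.026 ] pitch -0.12 axis over TCP 20.3 n 8327 x -46.0 59.0
60 311 y 0.2 z [31.1 33.2] | 66 636 y -0.3 z [31.3 33.5] | 72 599 y 1.2 z [23.6 32.8] | 78 481 y 2.6 z [22.7 30.3] | 84 129 y 2.6 z [21.  24.7] | 90 152 y 2.4 z [24.  33.1] | 96 168 y 2.6 z [32.1 35.6] | 102 177 y 2.1 z [32.6 35.8] | 108 185 y 2.1 z [32.5 35.9] | 114 187 y 2.6 z [32.9 35.8] | 120 31 y 1.7 z [32.3 35.8] |
```

Level, with the axis 20.3 mm over the TCP. Now I rise, turn to the UPS axis (az 82.9°) and go above the bar.

Emit:
{"op": "move_arm", "data": {"increments": [{"xyz": [0,0,-12],"roll": 0,"grip": 0},{"xyz": [0,0,-20],"roll": 0,"grip": 0},{"xyz": [0,0,-10],"roll": -0.029,"grip": 0},{"xyz": [0,0,0],"roll": -0.03,"grip": 0},{"xyz": [14,-3,0],"roll": 0,"grip": 0}]}}

```text
time_s: 7.27
position: [0.5171, -0.1385, 0.1222]
tcp_rot: [[0.125, 0.992, 0.003], [0.992, -0.125, -0.003], [-0.003, 0.003, -1.0]]
force: [0.2, 0.4, -1.6]
opening: 0.377
grasp_force: 30.0
```

Emit:
{"op": "move_arm", "data": {"increments": [{"xyz": [25,-6,0],"roll": 0,"grip": 0},{"xyz": [30,-7,0],"roll": 0,"grip": 0},{"xyz": [30,-7,0],"roll": 0,"grip": 0},{"xyz": [30,-7,0],"roll": 0,"grip": 0},{"xyz": [30,-7,0],"roll": 0,"grip": 0}]}}

```text
time_s: 7.68
position: [0.4983, 0.0141, 0.1208]
tcp_rot: [[0.125, 0.992, -0.003], [0.992, -0.125, 0.0], [0.0, -0.003, -1.0]]
force: [0.6, -0.6, -2.9]
opening: 0.376
grasp_force: 30.0
```

Emit:
{"op": "move_arm", "data": {"increments": [{"xyz": [30,-7,0],"roll": 0,"grip": 0},{"xyz": [30,-7,0],"roll": 0,"grip": 0},{"xyz": [20,-4,0],"roll": 0,"grip": 0},{"xyz": [8,-2,0],"roll": 0,"grip": 0},{"xyz": [0,0,0],"roll": 0,"grip": 0}]}}

```text
time_s: 8.1
position: [0.4893, 0.1039, 0.121]
tcp_rot: [[0.121, 0.993, -0.002], [0.993, -0.121, 0.0], [-0.0, -0.002, -1.0]]
force: [-0.8, -0.8, -1.9]
opening: 0.378
grasp_force: 30.0
```

Emit:
{"op": "move_arm", "data": {"increments": [{"xyz": [8,0,0],"roll": 0,"grip": 0},{"xyz": [0,0,0],"roll": 0,"grip": 0},{"xyz": [0,0,0],"roll": 0,"grip": 0}]}}

```text
time_s: 8.35
position: [0.4924, 0.1092, 0.1215]
tcp_rot: [[0.125, 0.992, 0.0], [0.992, -0.125, -0.0], [-0.0, 0.0, -1.0]]
force: [0.5, 1.4, -2.8]
opening: 0.375
grasp_force: 30.0
```

```bash
python3 - <<'E'
from h import *
import pickle
st,im,d=tilt('pics/w4.png')
K,T=cam_T("wrist",st); pickle.dump((im,d,K,T,st),open("w4.pkl","wb"))
P=cloud(d,K,np.array(bot.camera_model("wrist")["tool_from_camera"]))*1000
x,y,z=P[...,0],P[...,1]-2.3,-P[...,2]; ok=d>0
for s in range(66,92,2):
    w=ok&(abs(x-s)<1)&(abs(y)<9)&(z>5)&(z<45)
    if w.sum(): print("prof",s,w.sum(),np.percentile(z[w],[5,50,95]).round(1))
w=ok&(z+1000*st["position"][2]>70)&(z+1000*st["position"][2]<102)&(x>80)&(abs(y)<70)&(x<170)
q=P[w]; print("bar pts",len(q), q.min(0),q.max(0))
for s in range(-60,61,8):
    k=abs(q[:,1]-s)<4
    if k.sum(): print(s,k.sum(),"x",np.percentile(q[k,0],[2,50,98]).round(1),"zw",(np.percentile(-q[k,2],[5,50,95])+1000*st["position"][2]).round(1))
for n in ["scene","top"]:
    i2,d2=bot.capture(n); pickle.dump((i2,d2),open(n+"4.pkl","wb")); cv2.imwrite(f"pics/{n}4.png",i2[:,:,::-1])
s4=cv2.imread("pics/scene4.png")[170:300,290:470]
cv2.imwrite("pics/c4.png",np.hstack([cv2.resize(s4,(415,300),interpolation=3),cv2.resize(cv2.imread("pics/w4.png"),(384,300))]))
E
```

```text
t 8.35 pos [0.4924 0.1092 0.1215] F [ 0.5193  1.3736 -2.8129] M [-0.0864 -0.1352  0.0016] pitch 3.14 axis over TCP 20.1 n 8288 x -48.0 59.0
60 305 y -0.1 z [34.7 36.8] | 66 673 y -0.1 z [34.8 37. ] | 72 630 y 1.3 z [26.6 36.4] | 78 503 y 2.7 z [26.8 34.5] | 84 159 y 2.7 z [25.6 28.7] | 90 176 y 2.7 z [28.5 38.9] | 96 182 y 2.6 z [37.8 41. ] | 102 187 y 2.2 z [38.5 41.4] | 108 196 y 2.6 z [39.1 42. ] | 114 163 y 2.2 z [39.3 42.1] | 
prof 66 186 [35. 36. 37.]
prof 68 156 [34.9 35.9 37. ]
prof 70 194 [33.7 35.5 36.8]
prof 72 148 [27.9 32.2 33.8]
prof 74 183 [28.4 32.6 34.6]
prof 76 147 [28.3 32.9 34.5]
prof 78 186 [28.8 32.7 34.5]
prof 80 151 [28.1 32.9 34.5]
prof 82 66 [25.6 26.9 28. ]
prof 84 49 [26.  27.2 28.5]
prof 86 44 [26.1 27.4 29.6]
prof 88 55 [27.6 30.4 33. ]
prof 90 58 [30.3 34.  36.4]
bar pts 2978 [103.8824 -50.1702  29.8919] [135.9595  47.6982  36.9583]
-52 124 x [109.9 123.5 135.4] zw [86.3 88.1 89.3]
-44 596 x [104.7 120.  135. ] zw [86.  88.7 90.2]
-36 179 x [104.1 107.7 111.8] zw [86.  88.6 90. ]
-28 175 x [104.1 107.6 111.7] zw [86.3 88.5 90.1]
-20 177 x [104.1 107.4 111.8] zw [86.4 88.5 90.2]
-12 174 x [104.1 107.6 111.8] zw [86.2 88.6 90.1]
-4 153 x [104.  107.8 111.8] zw [86.5 88.7 90.2]
4 41 x [104.1 107.8 111.7] zw [86.7 88.7 90.4]
12 170 x [104.  107.5 111.7] zw [86.4 88.7 90.1]
20 179 x [104.  107.5 111.8] zw [86.3 88.7 90.2]
28 177 x [104.  107.6 111.9] zw [86.2 88.6 90.2]
36 219 x [104.  108.5 134.3] zw [85.5 88.3 90.2]
44 614 x [106.  121.5 135.1] zw [86.7 88.8 90.2]
```

View pics/c4.png

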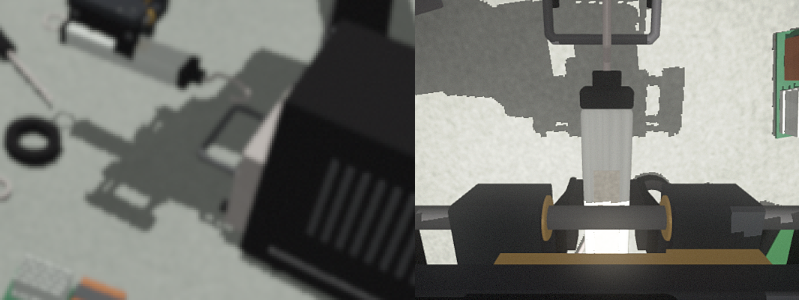

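The left half shows the gauge above the table on its way to the bow handle; the right half (wrist view) shows the hook wire crossing over the bar at (605,38). I check the gauge's lengthwise reference from the earlier picture before lowering.

```bash
python3 - <<'E'
from h import *
import pickle
im,d,K,T=pickle.load(open("w2.pkl","rb")); P=cloud(d,K,T); c=np.array([.4985,-.2553,.080])
a=np.radians(79.5); g=np.array([np.cos(a)*np.cos(.35),np.sin(a)*np.cos(.35),np.sin(.35)]); l=np.array([np.sin(a),-np.cos(a),0]); n=np.cross(l,g)
if n[2]<0:n=-n
X=(P-c)@g*1e3;Y=(P-c)@l*1e3;Z=(P-c)@n*1e3; ok=d>0
for s in list(range(-110,-66,4))+list(range(64,150,4)):
    w=ok&(abs(X-s)<2)&(abs(Y)<9)&(abs(Z)<22)
    if w.sum(): print(s,w.sum(),np.percentile(Z[w],[5,50,95]).round(1),np.percentile(Y[w],[2,98]).round(1))
E
```

```text
-102 3 [1.9 2.2 2.3] [-1.3  1. ]
-98 44 [-0.3  1.9  2.8] [-8.4  8.1]
-94 8 [-0.6  0.9  2.4] [-8.4  8.1]
-74 3 [11.9 12.2 12.2] [-0.   7.5]
-70 50 [11.7 12.8 13.7] [-8.9  8.8]
64 84 [10.4 11.6 12.8] [-8.7  8.8]
68 88 [11.3 12.3 13.2] [-8.6  8.7]
72 95 [11.3 12.1 13.3] [-8.6  8.6]
76 136 [ 4.4  9.4 12.3] [-8.7  8.7]
80 93 [ 3.   8.1 10. ] [-8.8  8.6]
84 179 [-4.7  5.7  9.5] [-8.6  8.6]
88 31 [-0.   2.1  4.4] [-2.4  3.6]
92 13 [2.1 3.9 6.6] [-1.7  2.5]
96 16 [ 7.3 10.7 13.5] [-1.6  2.5]
100 30 [12.3 14.2 15.1] [-1.9  2.5]
104 34 [12.2 14.1 15.3] [-2.4  2.4]
108 36 [12.5 14.2 15.5] [-2.3  2.4]
112 37 [12.8 14.2 15.1] [-2.3  2.4]
116 36 [12.4 14.1 15.1] [-2.3  2.4]
120 39 [12.4 14.  15.3] [-2.3  2.4]
124 45 [10.9 12.5 14.2] [-2.3  2.3]
128 45 [ 7.3  9.3 11.6] [-2.3  2.3]
132 43 [4.  6.6 8.4] [-2.3  2.3]
136 26 [-2.   3.9  5.5] [-1.6  2.3]
```

Emit:
{"op": "move_arm", "data": {"increments": [{"xyz": [4,-2,0],"roll": 0,"grip": 0},{"xyz": [3,-1.5,0],"roll": 0,"grip": 0},{"xyz": [0,0,0],"roll": 0,"grip": 0},{"xyz": [0,0,6],"roll": 0,"grip": 0},{"xyz": [0,0,8],"roll": 0,"grip": 0}]}}

```text
time_s: 8.92
position: [0.4902, 0.1173, 0.1078]
tcp_rot: [[0.123, 0.992, 0.002], [0.992, -0.123, -0.0], [0.0, 0.002, -1.0]]
force: [0.3, 1.0, -4.0]
opening: 0.376
grasp_force: 30.0
```

Emit:
{"op": "move_arm", "data": {"increments": [{"xyz": [0,0,8],"roll": 0,"grip": 0},{"xyz": [0,0,6],"roll": 0,"grip": 0},{"xyz": [0,0,5],"roll": 0,"grip": 0},{"xyz": [0,0,5],"roll": 0,"grip": 0},{"xyz": [0,0,5],"roll": 0,"grip": 0}]}}

```text
time_s: 9.33
position: [0.4895, 0.1172, 0.0779]
tcp_rot: [[0.124, 0.992, -0.0], [0.992, -0.124, -0.0], [-0.0, -0.0, -1.0]]
force: [0.7, 0.1, -2.7]
opening: 0.376
grasp_force: 30.0
```

```bash
cat >> h.py <<'E'
def bar(prefix=""):
    st,im,d=tilt()
    P=cloud(d,*[cam_T("wrist",st)[0]],np.array(bot.camera_model("wrist")["tool_from_camera"]))*1000
    zw=-P[...,2]+1000*st["position"][2]
    w=(d>0)&(zw>78)&(zw<94)&(P[...,0]>60)&(P[...,0]<200)&(abs(P[...,1])<60)&(abs(P[...,1])>8)
    # bar = nearest x-cluster: restrict to lateral 12..34 both sides
    w&=(abs(P[...,1]-2)>10)&(abs(P[...,1]-2)<32)&(abs(P[...,0]-107)<70)
    q=P[w]
    if len(q): print("bar x",np.percentile(q[:,0],[2,50,98]).round(1),"zw",np.percentile(zw[w],[5,50,95]).round(1),len(q))
    return st,im,d,P
E
python3 -c "
from h import *
bar()"
```

```text
t 9.3333 pos [0.4895 0.1172 0.0779] F [ 0.6884  0.0697 -2.6925] M [-0.1125 -0.0378 -0.0093] pitch 3.14 axis over TCP 20.1 n 8306 x -48.0 59.0
60 308 y -0.1 z [34.7 36.8] | 66 674 y -0.1 z [34.8 37.1] | 72 628 y 1.3 z [26.5 36.5] | 78 500 y 2.7 z [27.1 34.5] | 84 161 y 2.2 z [25.7 28.7] | 90 177 y 2.7 z [29.1 39. ] | 96 423 y 1.4 z [ 7.7 40.7] | 102 541 y 1.0 z [ 9.5 41. ] | 108 196 y 2.2 z [38.9 42. ] | 114 166 y 2.6 z [39.4 42.2] | 
bar x [ 96.3  99.7 103.8] zw [85.9 88.7 90.1] 1450
```

Emit:
{"op": "move_arm", "data": {"increments": [{"xyz": [0,0,6],"roll": 0,"grip": 0},{"xyz": [0,0,6],"roll": 0,"grip": 0},{"xyz": [0,0,5],"roll": 0,"grip": 0},{"xyz": [0,0,3],"roll": 0,"grip": 0},{"xyz": [0,0,0],"roll": 0,"grip": 0}]}}

```text
time_s: 9.8
position: [0.4889, 0.1172, 0.0579]
tcp_rot: [[0.124, 0.992, -0.001], [0.992, -0.124, -0.0], [-0.0, -0.001, -1.0]]
force: [0.3, 0.0, -2.3]
opening: 0.377
grasp_force: 30.0
```

```bash
python3 -c "
from h import *
bar()"
```

```text
t 9.8 pos [0.4889 0.1172 0.0579] F [ 0.3355  0.0255 -2.3186] M [-0.0632 -0.0524  0.0256] pitch 3.17 axis over TCP 20.1 n 8313 x -48.0 59.0
60 307 y -0.1 z [34.6 36.9] | 66 675 y 0.3 z [34.9 37. ] | 72 634 y 1.3 z [26.7 36.5] | 78 499 y 2.7 z [27.  34.6] | 84 159 y 2.2 z [25.8 29. ] | 90 178 y 2.7 z [28.7 38.6] | 96 464 y 1.4 z [28.6 40.9] | 102 682 y 0.8 z [29.2 40.9] | 108 192 y 2.6 z [38.8 41.9] | 114 165 y 2.2 z [39.5 42.3] | 
bar x [ 61.3  98.9 104.1] zw [86.5 89.  93.7] 2363
```

Emit:
{"op": "move_arm", "data": {"increments": [{"xyz": [-5,0,0],"roll": 0,"grip": 0},{"xyz": [-6,0,0],"roll": 0,"grip": 0},{"xyz": [-5,0,0],"roll": 0,"grip": 0},{"xyz": [-4,0,0],"roll": 0,"grip": 0},{"xyz": [-2,0,0],"roll": 0,"grip": 0}]}}

```text
time_s: 10.27
position: [0.4868, 0.0946, 0.0588]
tcp_rot: [[0.125, 0.992, 0.0], [0.992, -0.125, 0.0], [0.0, 0.0, -1.0]]
force: [0.5, 2.2, -2.7]
opening: 0.377
grasp_force: 30.0
```

Emit:
{"op": "move_arm", "data": {"increments": [{"xyz": [-2,0,0],"roll": 0,"grip": 0},{"xyz": [-2,0,0],"roll": 0,"grip": 0},{"xyz": [-2,0,0],"roll": 0,"grip": 0},{"xyz": [-2,0,0],"roll": 0,"grip": 0},{"xyz": [0,0,0],"roll": 0,"grip": 0}]}}

```text
time_s: 10.68
position: [0.4859, 0.0874, 0.0587]
tcp_rot: [[0.124, 0.992, 0.0], [0.992, -0.124, 0.0], [0.0, 0.0, -1.0]]
force: [0.6, 3.1, -2.9]
opening: 0.376
grasp_force: 30.0
```

```bash
python3 -c "
from h import *
bar()"
```

```text
t 10.6833 pos [0.4859 0.0874 0.0587] F [ 0.5734  3.1038 -2.8708] M [ 0.3531 -0.1379 -0.0055] pitch 2.72 axis over TCP 20.1 n 8308 x -48.0 76.0
60 305 y -0.2 z [34.2 36.2] | 66 670 y -0.1 z [34.5 36.6] | 72 582 y 1.3 z [23.7 36. ] | 78 459 y 2.7 z [26.7 33.9] | 84 537 y 2.7 z [26.9 34.2] | 90 169 y 2.7 z [25.3 33.1] | 96 191 y 2.7 z [27.7 37.7] | 102 180 y 2.7 z [37.3 40.7] | 108 177 y 2.6 z [38.6 41.2] | 114 173 y 2.2 z [38.3 41.3] | 
bar x [60.3 66.3 71.5] zw [82.8 93.4 94. ] 412
```

Emit:
{"op": "move_arm", "data": {"increments": [{"xyz": [-4,0,0],"roll": 0,"grip": 0},{"xyz": [-4,0,0],"roll": 0,"grip": 0},{"xyz": [-4,0,0],"roll": 0,"grip": 0},{"xyz": [-3,0,0],"roll": 0,"grip": 0},{"xyz": [0,0,0],"roll": 0,"grip": 0}]}}

```text
time_s: 11.15
position: [0.4838, 0.0721, 0.0586]
tcp_rot: [[0.125, 0.992, -0.0], [0.992, -0.125, 0.0], [0.0, -0.0, -1.0]]
force: [0.7, 4.3, -2.8]
opening: 0.375
grasp_force: 30.0
```

Emit:
{"op": "move_arm", "data": {"increments": [{"xyz": [-3,0,0],"roll": 0,"grip": 0},{"xyz": [-3,0,0],"roll": 0,"grip": 0},{"xyz": [-3,0,0],"roll": 0,"grip": 0},{"xyz": [0,0,0],"roll": 0,"grip": 0},{"xyz": [0,0,0],"roll": 0,"grip": 0}]}}

```text
time_s: 11.57
position: [0.4827, 0.0639, 0.0586]
tcp_rot: [[0.125, 0.992, -0.0], [0.992, -0.125, 0.001], [0.001, -0.0, -1.0]]
force: [1.0, 6.7, -2.9]
opening: 0.377
grasp_force: 30.0
```

```bash
python3 - <<'E'
from h import *
import pickle
st,im,d,P=bar()
cv2.imwrite("pics/w5.png",im[:,:,::-1])
K=cam_T("wrist",st)[0]; T=np.array(bot.camera_model("wrist")["tool_from_camera"])
for x in range(66,130,4):
    u=proj(np.array([x,2.5,-(20.1+7.5+x*.047)])*1e-3,K,T); print(x,u.round(),im[int(u[1]),int(u[0])-3:int(u[0])+4].mean().round(),end=" | ")
E
```

```text
t 11.5667 pos [0.4827 0.0639 0.0586] F [ 1.0355  6.6989 -2.9405] M [ 0.972  -0.2449 -0.0003] pitch 2.42 axis over TCP 20.1 n 8317 x -48.0 74.0
60 303 y -0.1 z [33.9 35.9] | 66 671 y -0.1 z [34.2 36.2] | 72 579 y 1.3 z [24.4 35.6] | 78 400 y 2.7 z [26.  31.9] | 84 427 y 2.7 z [26.7 32.2] | 90 472 y 2.7 z [26.9 33.7] | 96 583 y 2.2 z [26.9 34.5] | 102 291 y 2.7 z [26.1 34.5] | 108 203 y 2.7 z [26.3 34.6] | 114 198 y 2.7 z [34.4 40.4] | 
bar x [60.3 65.9 71.5] zw [83.6 93.2 93.9] 567
66 [256. 123.] 48.0 | 70 [256. 115.] 39.0 | 74 [256. 106.] 177.0 | 78 [256.  97.] 175.0 | 82 [256.  88.] 180.0 | 86 [256.  79.] 177.0 | 90 [256.  70.] 176.0 | 94 [256.  60.] 48.0 | 98 [256.  51.] 48.0 | 102 [256.  41.] 137.0 | 106 [256.  31.] 117.0 | 110 [256.  21.] 116.0 | 114 [256.  10.] 116.0 | 118 [256.  -0.] 132.0 | 122 [256. -11.] 49.0 | 126 [256. -22.] 58.0 |
```

Emit:
{"op": "move_arm", "data": {"increments": [{"xyz": [-3,0,0],"roll": 0,"grip": 0},{"xyz": [-3,0,0],"roll": 0,"grip": 0},{"xyz": [-3,0,0],"roll": 0,"grip": 0},{"xyz": [-3,0,0],"roll": 0,"grip": 0},{"xyz": [0,0,0],"roll": 0,"grip": 0}]}}

```text
time_s: 12.03
position: [0.4812, 0.0524, 0.0586]
tcp_rot: [[0.125, 0.992, -0.0], [0.992, -0.125, 0.002], [0.002, -0.0, -1.0]]
force: [1.7, 7.8, -2.6]
opening: 0.376
grasp_force: 30.0
```

Emit:
{"op": "move_arm", "data": {"increments": [{"xyz": [0,0,0],"roll": 0,"grip": 0},{"xyz": [-2,0,0],"roll": 0,"grip": 0},{"xyz": [-2,0,0],"roll": 0,"grip": 0},{"xyz": [0,0,0],"roll": 0,"grip": 0},{"xyz": [0,0,0],"roll": 0,"grip": 0}]}}

```text
time_s: 12.45
position: [0.4807, 0.049, 0.0586]
tcp_rot: [[0.125, 0.992, -0.0], [0.992, -0.125, 0.002], [0.002, -0.0, -1.0]]
force: [2.1, 9.4, -2.5]
opening: 0.376
grasp_force: 30.0
```

```bash
python3 - <<'E'
from h import *
st,im,d=tilt()
print(im[0:126,250:262].mean((1,2)).round().astype(int)[::2])
c=cv2.resize(im[0:180,190:320],(520,600) if 0 else (433,600),interpolation=cv2.INTER_CUBIC); cv2.imwrite("pics/w6.png",c[:,:,::-1])
E
```

```text
t 12.45 pos [0.4807 0.049  0.0586] F [ 2.108   9.3656 -2.4922] M [ 1.6615 -0.4503 -0.0595] pitch 2.12 axis over TCP 20.2 n 8309 x -47.0 77.0
60 303 y -0.2 z [33.4 35.5] | 66 667 y -0.1 z [33.8 35.8] | 72 583 y 1.3 z [24.6 35.4] | 78 401 y 2.7 z [25.4 31.4] | 84 424 y 2.7 z [26.  31.6] | 90 433 y 2.7 z [26.4 31.9] | 96 439 y 2.7 z [26.7 32.1] | 102 469 y 2.7 z [27.1 32.5] | 108 627 y 2.7 z [26.3 34.3] | 114 547 y 2.7 z [27.5 34.7] | 120 50 y 2.7 z [25.8 28.1] | 
[128 128  96  40  43  45  45  44  45  44  45  45  44  45  42  87 179 174
 174 173 174 173 175 176 173  24 175 174 174 175 174 175 176 177  92 130
 178 175 175 175 176 175 176 120  54 181 175 175 175 175 176 174 175 174
 181  73  44  48  47  49  49  50  48]
```

View pics/w6.png

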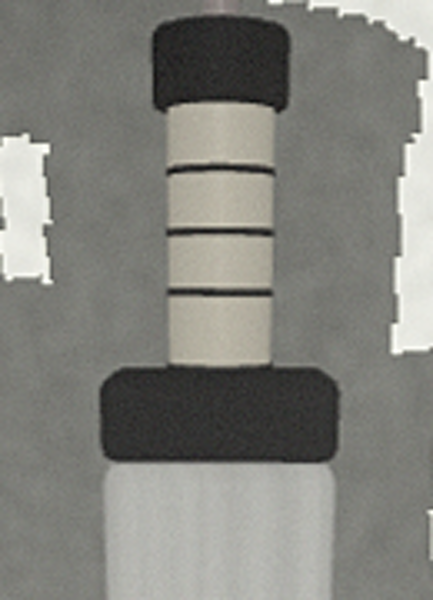

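The crop shows three thin rings out, at rows 170, 232 and 292, with the mouth at row 367. That puts the stem at about 34 mm, and the 9.6 N force agrees. 10 mm more gives 44.

Emit:
{"op": "move_arm", "data": {"increments": [{"xyz": [-3,0,0],"roll": 0,"grip": 0},{"xyz": [-3,0,0],"roll": 0,"grip": 0},{"xyz": [-2,0,0],"roll": 0,"grip": 0},{"xyz": [-1.5,0,0],"roll": 0,"grip": 0},{"xyz": [0,0,0],"roll": 0,"grip": 0}]}}

```text
time_s: 12.92
position: [0.4793, 0.04, 0.0586]
tcp_rot: [[0.126, 0.992, -0.0], [0.992, -0.126, 0.003], [0.003, -0.001, -1.0]]
force: [2.5, 12.1, -2.2]
opening: 0.38
grasp_force: 30.0
```

```bash
python3 - <<'E'
from h import *
st,im,d=tilt()
print(im[0:126,250:262].mean((1,2)).round().astype(int)[::2])
c=cv2.resize(im[0:150,190:320],(520,600),interpolation=cv2.INTER_CUBIC); cv2.imwrite("pics/w7.png",c[:,:,::-1])
E
```

```text
t 12.9167 pos [0.4793 0.04   0.0586] F [ 2.5082 12.0636 -2.1671] M [ 2.0514 -0.4032  0.0028] pitch 1.94 axis over TCP 20.2 n 8323 x -47.0 75.0
60 306 y -0.2 z [33.1 35.4] | 66 665 y -0.1 z [33.6 35.7] | 72 586 y 1.3 z [24.4 35.2] | 78 415 y 2.7 z [25.2 31.4] | 84 421 y 2.7 z [25.4 31.6] | 90 429 y 2.7 z [25.9 31.8] | 96 442 y 2.7 z [26.8 31.9] | 102 463 y 2.7 z [26.5 32.2] | 108 489 y 2.7 z [26.3 32.3] | 114 596 y 2.7 z [26.4 33.8] | 120 154 y 2.2 z [26.4 34.2] | 
[ 43  40  42  28 169 173 172 172 171 173 173 172 174 137  23 176 173 173
 174 174 174 173 177 112  51 180 174 175 174 175 174 174 185  53 172 176
 176 175 176 174 175 174 174 175 185  60  49  49  46  93 179 174 175 173
 176 129  41  47  48  50  48  50  48]
```

View pics/w7.png

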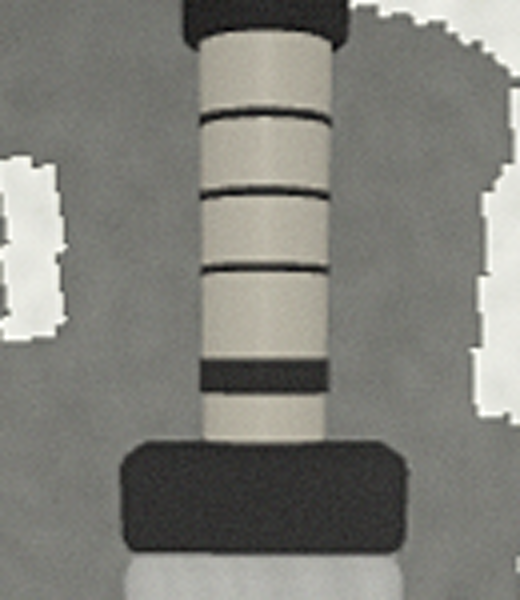

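The first broad ring is out (crop rows 358–392) with about 5 mm of white behind it, so the stem is at about 43 mm. I hold this for more than 2 s.

Emit:
{"op": "move_arm", "data": {"increments": [{"xyz": [0,0,0],"roll": 0,"grip": 0},{"xyz": [0,0,0],"roll": 0,"grip": 0},{"xyz": [0,0,0],"roll": 0,"grip": 0},{"xyz": [0,0,0],"roll": 0,"grip": 0},{"xyz": [0,0,0],"roll": 0,"grip": 0}]}}

```text
time_s: 13.38
position: [0.4793, 0.0403, 0.0586]
tcp_rot: [[0.126, 0.992, -0.0], [0.992, -0.126, 0.003], [0.003, -0.001, -1.0]]
force: [1.6, 12.0, -3.5]
opening: 0.378
grasp_force: 30.0
```

Emit:
{"op": "move_arm", "data": {"increments": [{"xyz": [0,0,0],"roll": 0,"grip": 0},{"xyz": [0,0,0],"roll": 0,"grip": 0},{"xyz": [0,0,0],"roll": 0,"grip": 0},{"xyz": [0,0,0],"roll": 0,"grip": 0},{"xyz": [0,0,0],"roll": 0,"grip": 0}]}}

```text
time_s: 13.8
position: [0.4793, 0.0403, 0.0586]
tcp_rot: [[0.126, 0.992, -0.0], [0.992, -0.126, 0.003], [0.003, -0.001, -1.0]]
force: [1.9, 11.6, -2.5]
opening: 0.378
grasp_force: 30.0
```

Emit:
{"op": "move_arm", "data": {"increments": [{"xyz": [0,0,0],"roll": 0,"grip": 0},{"xyz": [0,0,0],"roll": 0,"grip": 0},{"xyz": [0,0,0],"roll": 0,"grip": 0},{"xyz": [0,0,0],"roll": 0,"grip": 0},{"xyz": [0,0,0],"roll": 0,"grip": 0}]}}

```text
time_s: 14.22
position: [0.4793, 0.0403, 0.0586]
tcp_rot: [[0.126, 0.992, -0.0], [0.992, -0.126, 0.003], [0.003, -0.001, -1.0]]
force: [2.2, 11.9, -2.7]
opening: 0.377
grasp_force: 30.0
```

Emit:
{"op": "move_arm", "data": {"increments": [{"xyz": [0,0,0],"roll": 0,"grip": 0},{"xyz": [0,0,0],"roll": 0,"grip": 0},{"xyz": [0,0,0],"roll": 0,"grip": 0},{"xyz": [0,0,0],"roll": 0,"grip": 0},{"xyz": [0,0,0],"roll": 0,"grip": 0}]}}

```text
time_s: 14.63
position: [0.4793, 0.0403, 0.0586]
tcp_rot: [[0.126, 0.992, -0.0], [0.992, -0.126, 0.003], [0.003, -0.001, -1.0]]
force: [1.9, 11.7, -2.5]
opening: 0.372
grasp_force: 30.0
```

Emit:
{"op": "move_arm", "data": {"increments": [{"xyz": [0,0,0],"roll": 0,"grip": 0},{"xyz": [0,0,0],"roll": 0,"grip": 0},{"xyz": [0,0,0],"roll": 0,"grip": 0},{"xyz": [0,0,0],"roll": 0,"grip": 0},{"xyz": [0,0,0],"roll": 0,"grip": 0}]}}

```text
time_s: 15.05
position: [0.4794, 0.0403, 0.0586]
tcp_rot: [[0.126, 0.992, -0.0], [0.992, -0.126, 0.003], [0.003, -0.001, -1.0]]
force: [2.1, 11.8, -3.4]
opening: 0.375
grasp_force: 30.0
```

Emit:
{"op": "move_arm", "data": {"increments": [{"xyz": [0,0,0],"roll": 0,"grip": 0},{"xyz": [0,0,0],"roll": 0,"grip": 0},{"xyz": [0,0,0],"roll": 0,"grip": 0},{"xyz": [0,0,0],"roll": 0,"grip": 0}]}}

```text
time_s: 15.38
position: [0.4794, 0.0403, 0.0586]
tcp_rot: [[0.126, 0.992, -0.0], [0.992, -0.126, 0.003], [0.003, -0.001, -1.0]]
force: [1.5, 12.8, -2.0]
opening: 0.379
grasp_force: 30.0
```

Held for 2.4 s. Now I ease the stem back slowly.

Emit:
{"op": "move_arm", "data": {"increments": [{"xyz": [2,0,0],"roll": 0,"grip": 0},{"xyz": [3,0,0],"roll": 0,"grip": 0},{"xyz": [3,0,0],"roll": 0,"grip": 0},{"xyz": [3,0,0],"roll": 0,"grip": 0},{"xyz": [3,0,0],"roll": 0,"grip": 0}]}}

```text
time_s: 15.8
position: [0.4813, 0.0536, 0.0586]
tcp_rot: [[0.125, 0.992, 0.0], [0.992, -0.125, 0.002], [0.002, -0.0, -1.0]]
force: [1.1, 7.8, -3.3]
opening: 0.376
grasp_force: 30.0
```

Emit:
{"op": "move_arm", "data": {"increments": [{"xyz": [3,0,0],"roll": 0,"grip": 0},{"xyz": [3,0,0],"roll": 0,"grip": 0},{"xyz": [3,0,0],"roll": 0,"grip": 0},{"xyz": [3,0,0],"roll": 0,"grip": 0},{"xyz": [2,0,0],"roll": 0,"grip": 0}]}}

```text
time_s: 16.22
position: [0.4831, 0.0668, 0.0586]
tcp_rot: [[0.124, 0.992, 0.0], [0.992, -0.124, 0.001], [0.001, -0.0, -1.0]]
force: [1.9, 4.9, -2.3]
opening: 0.377
grasp_force: 30.0
```

Emit:
{"op": "move_arm", "data": {"increments": [{"xyz": [2,0,0],"roll": 0,"grip": 0},{"xyz": [2,0,0],"roll": 0,"grip": 0},{"xyz": [2,0,0],"roll": 0,"grip": 0},{"xyz": [2,0,0],"roll": 0,"grip": 0},{"xyz": [1.5,0,0],"roll": 0,"grip": 0}]}}

```text
time_s: 16.63
position: [0.4844, 0.0755, 0.0587]
tcp_rot: [[0.123, 0.992, 0.0], [0.992, -0.123, -0.0], [-0.0, 0.0, -1.0]]
force: [0.8, 2.8, -2.7]
opening: 0.376
grasp_force: 30.0
```

Emit:
{"op": "move_arm", "data": {"increments": [{"xyz": [1.5,0,0],"roll": 0,"grip": 0},{"xyz": [1.5,0,0],"roll": 0,"grip": 0},{"xyz": [1.5,0,0],"roll": 0,"grip": 0},{"xyz": [1.5,0,0],"roll": 0,"grip": 0},{"xyz": [1.5,0,0],"roll": 0,"grip": 0}]}}

```text
time_s: 17.05
position: [0.4852, 0.0828, 0.0586]
tcp_rot: [[0.123, 0.992, -0.0], [0.992, -0.123, -0.0], [-0.0, -0.0, -1.0]]
force: [0.5, 0.7, -1.5]
opening: 0.376
grasp_force: 30.0
```

Emit:
{"op": "move_arm", "data": {"increments": [{"xyz": [1.5,0,0],"roll": 0,"grip": 0},{"xyz": [1.5,0,0],"roll": 0,"grip": 0},{"xyz": [1.5,0,0],"roll": 0,"grip": 0},{"xyz": [1.5,0,0],"roll": 0,"grip": 0},{"xyz": [0,0,0],"roll": 0,"grip": 0}]}}

```text
time_s: 17.47
position: [0.4859, 0.089, 0.0586]
tcp_rot: [[0.123, 0.992, -0.0], [0.992, -0.123, -0.0], [-0.0, -0.0, -1.0]]
force: [-0.5, 0.1, -2.1]
opening: 0.379
grasp_force: 30.0
```

```bash
python3 -c "
from h import *
bar()"
```

```text
t 17.4667 pos [0.4859 0.089  0.0586] F [-0.4553  0.0563 -2.1033] M [-0.0581 -0.0768  0.0186] pitch 3.16 axis over TCP 20.1 n 8313 x -48.0 59.0
60 310 y -0.1 z [34.8 37. ] | 66 669 y -0.1 z [35. 37.] | 72 632 y 1.3 z [26.6 36.3] | 78 500 y 2.7 z [27.4 34.6] | 84 156 y 2.5 z [25.7 28.7] | 90 179 y 2.7 z [28.3 38.9] | 96 180 y 2.6 z [37.8 41.1] | 102 192 y 2.6 z [38.5 41.4] | 108 192 y 2.2 z [38.9 41.8] | 114 550 y 1.0 z [26.7 41.5] | 120 206 y -2.8 z [29.3 32. ] | 
bar x [ 61.3 115.7 118.7] zw [85.2 88.7 93.7] 1677
```

Emit:
{"op": "move_arm", "data": {"increments": [{"xyz": [4,0,0],"roll": 0,"grip": 0},{"xyz": [4,0,0],"roll": 0,"grip": 0},{"xyz": [4,0,0],"roll": 0,"grip": 0},{"xyz": [3,0,0],"roll": 0,"grip": 0},{"xyz": [0,0,0],"roll": 0,"grip": 0}]}}

```text
time_s: 17.93
position: [0.4879, 0.1045, 0.0587]
tcp_rot: [[0.123, 0.992, 0.0], [0.992, -0.123, 0.0], [0.0, 0.0, -1.0]]
force: [-0.8, -0.0, -2.6]
opening: 0.378
grasp_force: 30.0
```

```bash
python3 -c "
from h import *
bar()"
```

```text
t 17.9333 pos [0.4879 0.1045 0.0587] F [-0.7926 -0.0418 -2.6257] M [-0.002  -0.0749  0.0134] pitch 3.12 axis over TCP 20.1 n 8302 x -48.0 59.0
60 308 y -0.1 z [34.5 36.7] | 66 668 y -0.1 z [35. 37.] | 72 631 y 1.3 z [26.6 36.3] | 78 500 y 2.7 z [27.3 34.6] | 84 161 y 2.2 z [25.6 29.2] | 90 176 y 2.7 z [28.7 38.8] | 96 219 y 2.2 z [27.3 41.2] | 102 805 y 0.1 z [28.5 40.6] | 108 315 y 2.2 z [28.3 41.7] | 114 168 y 2.2 z [39.  42.2] | 
bar x [ 61.8 101.7 106.3] zw [86.3 88.8 93.6] 2123
```

Stem home, and the bar is free in the hook 20 mm behind the seat. I lift off and carry the gauge back over the cradle.

Emit:
{"op": "move_arm", "data": {"increments": [{"xyz": [1,0,0],"roll": 0,"grip": 0},{"xyz": [0,0,-5],"roll": 0,"grip": 0},{"xyz": [0,0,-8],"roll": 0,"grip": 0},{"xyz": [0,0,-10],"roll": 0,"grip": 0},{"xyz": [0,0,-12],"roll": 0,"grip": 0}]}}

```text
time_s: 18.4
position: [0.4878, 0.1047, 0.0945]
tcp_rot: [[0.124, 0.992, -0.0], [0.992, -0.124, -0.0], [-0.0, -0.0, -1.0]]
force: [0.6, 0.0, -2.0]
opening: 0.373
grasp_force: 30.0
```

Emit:
{"op": "move_arm", "data": {"increments": [{"xyz": [0,0,-14],"roll": 0,"grip": 0},{"xyz": [0,0,-12],"roll": 0,"grip": 0},{"xyz": [0,0,-5],"roll": 0,"grip": 0},{"xyz": [-8,1,0],"roll": 0,"grip": 0},{"xyz": [-18,3,0],"roll": 0,"grip": 0}]}}

```text
time_s: 18.82
position: [0.4885, 0.0792, 0.1253]
tcp_rot: [[0.121, 0.993, 0.001], [0.993, -0.121, 0.0], [0.001, 0.001, -1.0]]
force: [0.3, -0.1, -3.2]
opening: 0.376
grasp_force: 30.0
```

Emit:
{"op": "move_arm", "data": {"increments": [{"xyz": [-30,5,0],"roll": 0,"grip": 0},{"xyz": [-30,5,0],"roll": 0,"grip": 0},{"xyz": [-30,5,0],"roll": 0,"grip": 0},{"xyz": [-30,5,0],"roll": 0,"grip": 0},{"xyz": [-30,5,0],"roll": 0,"grip": 0}]}}

```text
time_s: 19.23
position: [0.4941, -0.0753, 0.1243]
tcp_rot: [[0.124, 0.992, -0.001], [0.992, -0.124, 0.0], [0.0, -0.001, -1.0]]
force: [1.1, -0.5, -2.3]
opening: 0.377
grasp_force: 30.0
```

Emit:
{"op": "move_arm", "data": {"increments": [{"xyz": [-30,5,0],"roll": 0,"grip": 0},{"xyz": [-30,5,0],"roll": 0,"grip": 0},{"xyz": [-30,5,0],"roll": 0,"grip": 0},{"xyz": [-30,5,0],"roll": 0,"grip": 0},{"xyz": [-25,4,0],"roll": 0,"grip": 0}]}}

```text
time_s: 19.65
position: [0.5002, -0.2231, 0.1242]
tcp_rot: [[0.125, 0.992, -0.0], [0.992, -0.125, -0.0], [-0.0, -0.0, -1.0]]
force: [1.2, 0.2, -2.9]
opening: 0.376
grasp_force: 30.0
```

Emit:
{"op": "move_arm", "data": {"increments": [{"xyz": [-18,1,0],"roll": 0,"grip": 0},{"xyz": [-8,0,0],"roll": 0,"grip": 0},{"xyz": [0,0,0],"roll": 0.029,"grip": 0},{"xyz": [0,0,0],"roll": 0.03,"grip": 0},{"xyz": [0,0,0],"roll": 0,"grip": 0}]}}

```text
time_s: 20.07
position: [0.4976, -0.2457, 0.124]
tcp_rot: [[0.183, 0.983, -0.002], [0.983, -0.183, 0.001], [0.001, -0.002, -1.0]]
force: [-0.2, 0.0, -3.3]
opening: 0.374
grasp_force: 30.0
```

```bash
cat >> h.py <<'E'
def go(tx,ty,tz):
    st=bot.read_state(); R=np.array(st["tcp_rot"]); e=np.array([tx,ty,tz])-st["position"]
    print("az",np.degrees(np.arctan2(R[1,0],R[0,0])).round(2),"to go (tool mm)",(R.T@e*1000).round(1))
E
python3 - <<'E'
from h import *
st,im,d=tilt()
go(.4990,-.2469,.121)
P=cloud(d,cam_T("wrist",st)[0],np.array(bot.camera_model("wrist")["tool_from_camera"]))*1000
for s in range(66,84,1):
    w=(d>0)&(abs(P[...,0]-s)<.5)&(abs(P[...,1]-2.4)<9)&(-P[...,2]>5)
    if w.sum(): print(s,np.percentile(-P[...,2][w],[5,50,95]).round(1),end="|")
E
```

```text
t 20.0667 pos [ 0.4976 -0.2457  0.124 ] F [-0.2434  0.0197 -3.2919] M [-0.0533 -0.0391 -0.0541] pitch 3.16 axis over TCP 20.1 n 8301 x -48.0 59.0
60 343 y -0.2 z [34.7 36.7] | 66 673 y -0.2 z [34.9 37. ] | 72 610 y 1.2 z [26.6 36.4] | 78 528 y 2.6 z [27.3 34.6] | 84 156 y 2.4 z [25.8 28.7] | 90 176 y 2.6 z [28.5 38.3] | 96 185 y 2.5 z [37.9 41.2] | 102 186 y 2.1 z [38.4 41.4] | 108 193 y 2.5 z [38.9 41.9] | 114 170 y 2.5 z [39.1 42.2] | 
az 79.55 to go (tool mm) [-1.1  1.5  3.1]
66 [34.9 35.9 37. ]|67 [35.  36.1 37.1]|68 [34.9 36.  37.3]|69 [35.1 36.2 37.2]|70 [34.8 35.7 36.6]|71 [29.7 34.5 35.7]|72 [27.9 32.5 34.2]|73 [28.1 32.4 34.2]|74 [28.6 32.6 34.3]|75 [28.4 32.5 34.2]|76 [28.3 32.5 34.4]|77 [28.9 32.7 34.8]|78 [28.  32.8 34.5]|79 [29.1 33.  34.6]|80 [28.5 32.7 34.7]|81 [26.1 28.8 34.1]|82 [25.8 26.9 28.4]|83 [25.9 27.1 28. ]|
```

Emit:
{"op": "move_arm", "data": {"increments": [{"xyz": [0,1.5,10],"roll": 0,"grip": 0},{"xyz": [0,0,12],"roll": 0,"grip": 0},{"xyz": [0,0,12],"roll": 0,"grip": 0},{"xyz": [0,0,8],"roll": 0,"grip": 0},{"xyz": [0,0,0],"roll": 0,"grip": 0}]}}

```text
time_s: 20.53
position: [0.4987, -0.2451, 0.0804]
tcp_rot: [[0.181, 0.983, -0.004], [0.983, -0.181, 0.003], [0.002, -0.004, -1.0]]
force: [-1.0, 0.2, -1.9]
opening: 0.373
grasp_force: 30.0
```

Emit:
{"op": "move_arm", "data": {"increments": [{"xyz": [0,0,4],"roll": 0,"grip": 0},{"xyz": [0,0,4],"roll": 0,"grip": 0},{"xyz": [0,0,4],"roll": 0,"grip": 0},{"xyz": [0,0,0],"roll": 0,"grip": 0}]}}

```text
time_s: 20.87
position: [0.5007, -0.2482, 0.0712]
tcp_rot: [[0.181, 0.983, 0.001], [0.983, -0.181, -0.003], [-0.003, 0.002, -1.0]]
force: [-1.3, -3.7, 3.1]
opening: 0.375
grasp_force: 30.0
```

```bash
python3 - <<'E'
from h import *
st,im,d=tilt('pics/w8.png'); go(.4990,-.2469,.064)
E
```

```text
t 20.8667 pos [ 0.5007 -0.2482  0.0712] F [-1.2562 -3.7138  3.0652] M [-0.5202  0.2933 -0.0031] pitch 10.71 axis over TCP 19.6 n 8169 x -54.0 58.0
60 338 y 0.1 z [42.6 44.6] | 66 766 y -0.1 z [43.3 45.5] | 72 701 y 0.4 z [31.9 44.2] | 78 585 y 2.1 z [36.3 44.4] | 84 255 y 1.7 z [30.7 40.2] | 90 216 y 1.7 z [41.7 52.3] | 96 220 y 1.7 z [50.3 53.8] | 102 231 y 1.7 z [51.8 54.9] | 108 243 y 1.8 z [52.8 56. ] | 114 54 y 1.8 z [53.8 56.4] | 
az 79.54 to go (tool mm) [ 0.9 -1.9  7.4]
```

Emit:
{"op": "move_arm", "data": {"increments": [{"xyz": [0,-1.5,3],"roll": 0,"grip": 0},{"xyz": [0,0,3],"roll": 0,"grip": 0},{"xyz": [0,0,2],"roll": 0,"grip": 0},{"xyz": [0,0,0],"roll": 0,"grip": 0},{"xyz": [0,0,0],"roll": 0,"grip": 0}]}}

```text
time_s: 21.33
position: [0.5002, -0.2493, 0.0642]
tcp_rot: [[0.182, 0.983, 0.004], [0.983, -0.182, -0.006], [-0.005, 0.005, -1.0]]
force: [-2.2, -7.3, 4.7]
opening: 0.376
grasp_force: 30.0
```

```bash
python3 - <<'E'
from h import *
st,im,d=tilt(); go(.4974,-.2554,.062)
P=cloud(d,cam_T("wrist",st)[0],np.array(bot.camera_model("wrist")["tool_from_camera"]))*1000
for s in range(58,84,1):
    w=(d>0)&(abs(P[...,0]-s)<.5)&(abs(P[...,1]-2.4)<9)&(-P[...,2]>5)
    if w.sum(): print(s,np.percentile(-P[...,2][w],[5,50,95]).round(1),end="|")
E
```

```text
t 21.3333 pos [ 0.5002 -0.2493  0.0642] F [-2.224  -7.3043  4.6555] M [-1.0602  0.3056  0.0032] pitch 20.12 axis over TCP 18.5 n 7676 x -64.0 55.0
60 404 y 0.0 z [52.7 55. ] | 66 889 y 0.0 z [48.9 55.5] | 72 761 y 0.9 z [39.8 55.7] | 78 646 y 2.5 z [44.4 55.8] | 84 264 y 2.5 z [41.9 65.6] | 90 261 y 2.5 z [64.8 68.2] | 96 280 y 2.5 z [67.1 70.6] | 102 318 y 2.5 z [69.2 72.8] | 108 156 y 2.4 z [71.  73.9] | 
az 79.54 to go (tool mm) [-6.5 -1.7  2.2]
58 [51.7 52.5 53.5]|59 [52.2 53.2 54.1]|60 [52.3 53.3 54.5]|61 [52.6 53.6 54.7]|62 [53.2 54.2 55.3]|63 [53.3 54.4 55.4]|64 [53.6 54.8 55.6]|65 [53.7 54.8 56. ]|66 [52.9 54.1 55.2]|67 [50.4 52.2 53.7]|68 [49.1 52.4 54.1]|69 [48.  52.4 54.2]|70 [48.5 53.2 54.5]|71 [48.6 53.  55.3]|72 [49.9 53.6 55.5]|73 [48.7 54.  55.7]|74 [50.3 54.3 56.2]|75 [50.1 54.7 56.1]|76 [51.2 54.9 56.4]|77 [51.2 53.  55.1]|78 [49.4 50.6 51.8]|79 [47.4 49.  50.4]|80 [44.3 46.  50.6]|81 [41.8 44.1 51.5]|82 [39.9 50.7 51.5]|83 [49.6 51.4 54.1]|
```

Emit:
{"op": "move_arm", "data": {"increments": [{"xyz": [-2,-1,0.5],"roll": 0,"grip": 0},{"xyz": [-2,-0.5,0.7],"roll": 0,"grip": 0},{"xyz": [-1,0,0.5],"roll": 0,"grip": 0},{"xyz": [0,0,0],"roll": 0,"grip": 0},{"xyz": [0,0,0],"roll": 0,"grip": 0}]}}

```text
time_s: 21.8
position: [0.4987, -0.2517, 0.0632]
tcp_rot: [[0.183, 0.983, 0.006], [0.983, -0.183, -0.002], [-0.001, 0.006, -1.0]]
force: [0.4, -0.4, 11.2]
opening: 0.374
grasp_force: 30.0
```

```bash
cat >> h.py <<'E'
def pose():
    st,im,d=tilt(); go(.4974,-.2554,.0621)
    P=cloud(d,cam_T("wrist",st)[0],np.array(bot.camera_model("wrist")["tool_from_camera"]))*1000
    for s in range(60,84,1):
        w=(d>0)&(abs(P[...,0]-s)<.5)&(abs(P[...,1]-2.4)<9)&(-P[...,2]>5)
        if w.sum(): print(s,np.percentile(-P[...,2][w],[50]).round(1),end="|")
    return st,im,d
E
python3 -c "
from h import *
pose()"
```

```text
t 21.8 pos [ 0.4987 -0.2517  0.0632] F [ 0.425  -0.4121 11.1721] M [ 0.1134 -0.1659 -0.077 ] pitch 19.88 axis over TCP 18.5 n 7738 x -64.0 55.0
60 403 y 0.0 z [52.6 54.9] | 66 885 y 0.0 z [49.2 55.4] | 72 764 y 0.9 z [39.5 55.4] | 78 651 y 2.5 z [44.5 55.7] | 84 275 y 2.5 z [42.2 64.3] | 90 265 y 2.5 z [64.3 68. ] | 96 280 y 2.6 z [66.7 70.3] | 102 305 y 2.8 z [69.  72.5] | 108 154 y 2.8 z [70.5 73.7] | 
az 79.44 to go (tool mm) [-3.9 -0.6  1.1]
60 [53.1]|61 [53.3]|62 [53.9]|63 [54.2]|64 [54.6]|65 [54.7]|66 [54.1]|67 [52.4]|68 [52.2]|69 [51.9]|70 [52.8]|71 [52.9]|72 [53.2]|73 [53.7]|74 [54.1]|75 [54.6]|76 [54.6]|77 [53.5]|78 [51.]|79 [49.3]|80 [46.5]|81 [44.5]|82 [49.8]|83 [51.]|
```

Emit:
{"op": "move_arm", "data": {"increments": [{"xyz": [-1.5,0,0],"roll": 0,"grip": 0},{"xyz": [-1.5,0,0],"roll": 0,"grip": 0},{"xyz": [0,0,0],"roll": 0,"grip": 0}]}}

```text
time_s: 22.1
position: [0.4973, -0.254, 0.0623]
tcp_rot: [[0.183, 0.983, 0.004], [0.983, -0.183, -0.001], [-0.0, 0.004, -1.0]]
force: [-0.1, 0.1, 7.0]
opening: 0.38
grasp_force: 30.0
```

```bash
cat >> h.py <<'E'
def edge(pk=None):
    import pickle
    if pk: im,d,K,T=pickle.load(open(pk,"rb"))
    else:
        st=bot.read_state(); im,d=bot.capture("wrist"); K,T=cam_T("wrist",st); print(st["position"],st["force"])
    P=cloud(d,K,T); c=np.array([.4985,-.2553,.080]); a=np.radians(79.5)
    g=np.array([np.cos(a)*np.cos(.35),np.sin(a)*np.cos(.35),np.sin(.35)]); l=np.array([np.sin(a),-np.cos(a),0]); n=-np.cross(l,g); n*=np.sign(n[2])
    X=(P-c)@g*1e3;Y=(P-c)@l*1e3;Z=(P-c)@n*1e3; ok=(d>0)&(abs(Z)<25)
    for s in list(range(66,84,1))+list(range(-86,-70,1))+list(range(124,140)):
        w=ok&(abs(X-s)<.6)&(abs(Y-2)<7)
        if w.sum()>2: print(s,np.percentile(Z[w],50).round(1),end="|")
    w=ok&(X>20)&(X<60)&(abs(Y)<25)&(abs(Z-12)<3)
    for x0 in (25,55):
        k=w&(abs(X-x0)<4); print("\nx",x0,"Y",np.percentile(Y[k],[1,99]).round(1),"Z",np.median(Z[k]).round(1),end="")
    print()
E
python3 -c "
from h import *
edge('w2.pkl'); edge(); go(.4974,-.2554,.0621)"
```

```text
66 12.1|67 12.2|68 12.6|69 12.6|70 12.6|71 12.3|72 11.9|73 12.1|74 11.8|75 10.5|76 8.9|77 8.1|78 8.4|79 8.4|80 8.5|81 8.8|82 8.9|83 8.9|-72 12.3|-71 13.0|124 12.7|125 11.5|126 11.2|127 10.4|128 9.3|129 8.6|130 8.0|131 7.2|132 7.0|133 6.0|134 5.3|135 4.0|136 2.0|
x 25 Y [-16.1  16.5] Z 12.3
x 55 Y [-16.1  16.7] Z 12.2
[ 0.4973 -0.254   0.0623] [-0.1422  0.0938  7.0461]
66 12.2|67 12.3|68 12.4|69 12.2|70 12.3|71 12.2|72 12.2|73 12.3|74 12.1|75 11.5|76 9.7|77 8.7|78 8.7|79 8.6|80 8.6|81 8.6|82 8.6|83 8.6|
x 25 Y [-15.7  17.2] Z 12.2
x 55 Y [-15.6  17.4] Z 12.2
az 79.45 to go (tool mm) [-1.4  0.4  0.1]
```

The gauge is back within about 0.5 mm of where it was found. I nudge it slightly towards the stop and release.

Emit:
{"op": "move_arm", "data": {"increments": [{"xyz": [-0.7,0,-0.3],"roll": 0,"grip": 0},{"xyz": [0,0,-0.4],"roll": 0,"grip": 0},{"xyz": [0,0,0],"roll": 0,"grip": 0},{"xyz": [0,0,0],"roll": 0,"grip": 0}]}}

```text
time_s: 22.48
position: [0.4964, -0.2546, 0.062]
tcp_rot: [[0.182, 0.983, 0.002], [0.983, -0.182, -0.0], [-0.0, 0.002, -1.0]]
force: [2.2, 0.3, 4.3]
opening: 0.372
grasp_force: 30.0
```

```bash
python3 -c "
from h import *
edge(); go(.4974,-.2554,.0621)"
```

```text
[ 0.4964 -0.2546  0.062 ] [2.1966 0.2824 4.2772]
66 12.2|67 12.3|68 12.3|69 12.3|70 12.1|71 12.2|72 12.3|73 12.3|74 11.6|75 9.9|76 8.8|77 8.6|78 8.7|79 8.7|80 8.7|81 8.8|82 8.6|83 8.6|
x 25 Y [-16.4  16.5] Z 12.2
x 55 Y [-16.1  16.7] Z 12.1
az 79.49 to go (tool mm) [-0.5  1.2 -0.1]
```

Emit:
{"op": "move_arm", "data": {"increments": [{"xyz": [0,0,0],"roll": 0,"grip": 42},{"xyz": [0,0,0],"roll": 0,"grip": 45},{"xyz": [0,0,0],"roll": 0,"grip": 55},{"xyz": [0,0,0],"roll": 0,"grip": 80},{"xyz": [0,0,0],"roll": 0,"grip": 100}]}}

```text
time_s: 22.95
position: [0.4948, -0.254, 0.0611]
tcp_rot: [[0.182, 0.983, -0.002], [0.983, -0.182, 0.001], [0.001, -0.002, -1.0]]
force: [-0.4, -0.0, 0.2]
opening: 0.596
grasp_force: 0.0
```

Emit:
{"op": "move_arm", "data": {"increments": [{"xyz": [0,0,0],"roll": 0,"grip": 100},{"xyz": [0,0,0],"roll": 0,"grip": 100},{"xyz": [0,0,0],"roll": 0,"grip": 100},{"xyz": [0,0,0],"roll": 0,"grip": 100},{"xyz": [0,0,0],"roll": 0,"grip": 100}]}}

```text
time_s: 23.37
position: [0.4956, -0.2545, 0.0617]
tcp_rot: [[0.182, 0.983, -0.0], [0.983, -0.182, 0.0], [0.0, -0.0, -1.0]]
force: [0.0, -0.3, -0.8]
opening: 0.954
grasp_force: 0.0
```

Emit:
{"op": "move_arm", "data": {"increments": [{"xyz": [0,0,-10],"roll": 0,"grip": 100},{"xyz": [0,0,-20],"roll": 0,"grip": 100},{"xyz": [0,0,-35],"roll": 0,"grip": 100},{"xyz": [0,0,-35],"roll": 0,"grip": 100},{"xyz": [0,0,-35],"roll": 0,"grip": 100}]}}

```text
time_s: 23.78
position: [0.4952, -0.2542, 0.1986]
tcp_rot: [[0.182, 0.983, -0.0], [0.983, -0.182, 0.0], [0.0, -0.0, -1.0]]
force: [0.2, 0.0, 0.3]
opening: 0.997
grasp_force: 0.0
```

Emit:
{"op": "move_arm", "data": {"increments": [{"xyz": [0,0,-17],"roll": 0,"grip": 100},{"xyz": [0,0,0],"roll": 0,"grip": 100},{"xyz": [0,0,0],"roll": 0,"grip": 100},{"xyz": [0,0,0],"roll": 0,"grip": 100}]}}

```text
time_s: 24.12
position: [0.4948, -0.2539, 0.2131]
tcp_rot: [[0.182, 0.983, -0.001], [0.983, -0.182, 0.001], [0.001, -0.001, -1.0]]
force: [-0.1, 0.9, -0.5]
opening: 0.998
grasp_force: 0.0
```

```bash
python3 - <<'E'
from h import *
import pickle
print(bot.read_state()["time_s"]); edge('w2.pkl'); edge()
D=pickle.load(open("d0.pkl","rb"))
for n in ["scene"]:
    im,d=bot.capture(n); df=cv2.absdiff(im,D[n][0]).max(2)
    s=np.hstack([cv2.resize(im[120:320,90:470],(800,421),interpolation=cv2.INTER_CUBIC)]); cv2.imwrite("pics/end.png",s[:,:,::-1])
E
```

```text
24.1167
66 12.1|67 12.2|68 12.6|69 12.6|70 12.6|71 12.3|72 11.9|73 12.1|74 11.8|75 10.5|76 8.9|77 8.1|78 8.4|79 8.4|80 8.5|81 8.8|82 8.9|83 8.9|-72 12.3|-71 13.0|124 12.7|125 11.5|126 11.2|127 10.4|128 9.3|129 8.6|130 8.0|131 7.2|132 7.0|133 6.0|134 5.3|135 4.0|136 2.0|
x 25 Y [-16.1  16.5] Z 12.3
x 55 Y [-16.1  16.7] Z 12.2
[ 0.4948 -0.2539  0.2131] [-0.0756  0.9115 -0.5222]
66 12.4|67 12.4|68 12.3|69 12.3|70 12.4|71 12.5|72 12.4|73 12.2|74 11.7|75 9.7|76 8.7|77 8.4|78 8.5|79 8.7|80 8.8|81 8.7|82 8.9|83 9.2|-74 12.0|-73 12.8|-72 12.6|-71 13.0|124 12.1|125 12.1|126 11.3|127 10.5|128 9.8|129 9.1|130 7.9|131 7.6|132 6.5|133 5.4|134 5.1|135 3.0|
x 25 Y [-16.1  16.8] Z 12.2
x 55 Y [-16.2  16.7] Z 12.2
```

View pics/end.png

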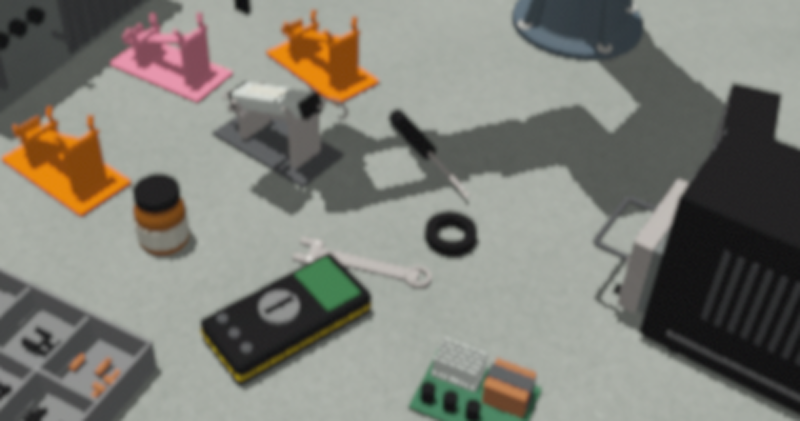

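The gauge lies in its cradle at (275,100), within 0.3 mm of where it was found and with the stem home. The bystanders are where they were. The module stands about 8 mm out at (620,255), held by its catch.

```bash
python3 -c "
from rig import bot
print(bot.hand_in())"
```

```text
the job is handed in; nothing more can be done
None
```

The safety catch held: I pulled to about 12 N (stem at about 43 mm, first broad ring out, second never showing) for 2.4 s, then eased the stem home, laid the gauge back within about 0.3 mm of where it was found, and handed the job in at about 24 s; the module stays about 8 mm out, against its catch.

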